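Find the check weight among three parts boxes and weigh it

TASK

One of the three blue-lidded boxes holds the brass check weight, a solid disc 50 mm across and 10 mm thick; the other two hold only a white plastic blank, as wide but 4 mm thick. Swing the lids open one at a time by their front tabs until you find the brass disc (by looking, or by feeling how high it stands); it sits too deep to be gripped flat, but pressing down its back edge tips it up in its pocket so that the raised front edge can be pinched. Leave it resting freely on the balance pan, without slamming the pan to its stop, and leave the vial, the petri dishes and the tape where they are.

Things in the scene. Friction and masses are not known exactly. Their poses are not given: they have to be found in the camera images.
- box_a: Grey parts box on the left of three alike, fixed. Origin: centre of its underside on the worktop; x from front to hinge, y left, z up. In its frame, mm: shell x -44..46, y -36..36, walls to z 37; pocket between y -27 and 27, floor z 4, open to the front between y -22 and 22 for a finger above a sill (x -44..-40, to z 24). Holds one disc, level, z 26 underside, centred within 2.
- bar_a (a point): Centre of the top of that box's rocker bar (x 0, z 26 mm of the box), a rib along y, 6 mm thick (x -3..3), on which the disc or blank lies level: so the top is at z 36 for the brass disc, z 30 for a blank. Wells to floor z 4 before and behind it; the back well ends at x 28.5 at a step (z 22, x 28.5..40), room for a fingertip; then the back wall.
- press_a (a point): Where to press in that box: x 18, z 36 mm, on the brass disc's top near its back edge. Pushed down about 11 mm here (under 1 N; no finger part nearer the front) it rocks over the bar, past 31 deg drops by itself and leans on the bar's back edge (x 3, z 26) about 50 deg from level, back edge in the back well, front edge at z 48. Pinched there fore and aft across its thickness, it rights itself to the fingers' tilt.
- lid_a (a joint): Opening angle of that box's lid (rad): 0 shut, grows as its front swings up and back about the hinge along y at x 47, z 41 mm of the box; limit 2.1. A stiff hinge (0.11 N m) keeps it where it is left. Plate 95 x 74 mm with a front flap 18 mm deep; opened to about 2.0 it leaves the pocket clear from above.
- lid_a_tab (a point): Middle of that lid's pull tab, a blue bar 12 mm wide (along y), 7 thick, 25 mm out of the lid's front edge; 114 mm from the hinge line, 17 mm in front of the flap, level with the hinge when shut. Gripped across its width it can turn between the pads as the lid swings. Axes turn with the lid; shut, they are the box's.
- box_b: Grey parts box in the middle of three alike, fixed. Origin: centre of its underside on the worktop; x from front to hinge, y left, z up. In its frame, mm: shell x -44..46, y -36..36, walls to z 37; pocket between y -27 and 27, floor z 4, open to the front between y -22 and 22 for a finger above a sill (x -44..-40, to z 24). Holds one disc, level, z 26 underside, centred within 2.
- bar_b (a point): Centre of the top of that box's rocker bar (x 0, z 26 mm of the box), a rib along y, 6 mm thick (x -3..3), on which the disc or blank lies level: so the top is at z 36 for the brass disc, z 30 for a blank. Wells to floor z 4 before and behind it; the back well ends at x 28.5 at a step (z 22, x 28.5..40), room for a fingertip; then the back wall.
- press_b (a point): Where to press in that box: x 18, z 36 mm, on the brass disc's top near its back edge. Pushed down about 11 mm here (under 1 N; no finger part nearer the front) it rocks over the bar, past 31 deg drops by itself and leans on the bar's back edge (x 3, z 26) about 50 deg from level, back edge in the back well, front edge at z 48. Pinched there fore and aft across its thickness, it rights itself to the fingers' tilt.
- lid_b (a joint): Opening angle of that box's lid (rad): 0 shut, grows as its front swings up and back about the hinge along y at x 47, z 41 mm of the box; limit 2.1. A stiff hinge (0.11 N m) keeps it where it is left. Plate 95 x 74 mm with a front flap 18 mm deep; opened to about 2.0 it leaves the pocket clear from above.
- lid_b_tab (a point): Middle of that lid's pull tab, a blue bar 12 mm wide (along y), 7 thick, 25 mm out of the lid's front edge; 114 mm from the hinge line, 17 mm in front of the flap, level with the hinge when shut. Gripped across its width it can turn between the pads as the lid swings. Axes turn with the lid; shut, they are the box's.
- box_c: Grey parts box on the right of three alike, fixed. Origin: centre of its underside on the worktop; x from front to hinge, y left, z up. In its frame, mm: shell x -44..46, y -36..36, walls to z 37; pocket between y -27 and 27, floor z 4, open to the front between y -22 and 22 for a finger above a sill (x -44..-40, to z 24). Holds one disc, level, z 26 underside, centred within 2.
- bar_c (a point): Centre of the top of that box's rocker bar (x 0, z 26 mm of the box), a rib along y, 6 mm thick (x -3..3), on which the disc or blank lies level: so the top is at z 36 for the brass disc, z 30 for a blank. Wells to floor z 4 before and behind it; the back well ends at x 28.5 at a step (z 22, x 28.5..40), room for a fingertip; then the back wall.
- press_c (a point): Where to press in that box: x 18, z 36 mm, on the brass disc's top near its back edge. Pushed down about 11 mm here (under 1 N; no finger part nearer the front) it rocks over the bar, past 31 deg drops by itself and leans on the bar's back edge (x 3, z 26) about 50 deg from level, back edge in the back well, front edge at z 48. Pinched there fore and aft across its thickness, it rights itself to the fingers' tilt.
- lid_c (a joint): Opening angle of that box's lid (rad): 0 shut, grows as its front swings up and back about the hinge along y at x 47, z 41 mm of the box; limit 2.1. A stiff hinge (0.11 N m) keeps it where it is left. Plate 95 x 74 mm with a front flap 18 mm deep; opened to about 2.0 it leaves the pocket clear from above.
- lid_c_tab (a point): Middle of that lid's pull tab, a blue bar 12 mm wide (along y), 7 thick, 25 mm out of the lid's front edge; 114 mm from the hinge line, 17 mm in front of the flap, level with the hinge when shut. Gripped across its width it can turn between the pads as the lid swings. Axes turn with the lid; shut, they are the box's.
- balance: White spring balance, 104 x 100 mm, 20 mm high, fixed to the worktop; origin under the pan's centre on the worktop.
- pan_top (a point): Centre of the inner floor of the balance's round steel pan, 36 mm above the worktop when empty; the inner radius is 41 mm, the rim stands 6 mm above the floor.
- balance_pan (a joint): How far the pan is pressed down (m): 0 empty, stop at 0.010. The first 0.3 N do not move it, then 0.4 N per mm; the wanted brass disc alone presses it down 3 to 4 mm, a blank not at all.
- small_vial_mid (a point): Bystander: small glass vial with a pale cap, 25 across, 50 high, loose; point at half height.
- petri_dishes_mid (a point): Bystander: stack of two petri dishes, 70 across, 32 high, loose; point at half height.
- yellow_tape_mid (a point): Bystander: roll of yellow tape lying flat, 72 across, 18 high, loose; point at half height.

How it is judged:
By the outcome, as a careful person would: the job done as asked, in the order asked, and still so for the second after the job is handed in, with the robot touching nothing.
It also fails if it takes over 72 s, if anything falls off the work surface, if the arm or the gripper's body presses on something with over 40 N, if the wrist force passes 120 N, or if a joint passes its speed limit or range.

ROBOT

A 6-joint arm with a two-finger parallel gripper is mounted at the origin on a cart in front of the work surface, level with it; the furniture and walls round the work are solid. World frame = base frame: x ahead of the robot, y to its left, z up, the work surface at z = 0. Lengths are in m, angles in rad, forces in N, time in s.
With the tool pointing down it reaches from about 0.4 to 0.925 m from the base axis. Payload 3.4 kg.
Tool frame: the origin (TCP) lies midway between the tips of the shut fingers; the grasp point (between the pads) lies 19 mm behind it; z points along the fingers, y is the direction in which the jaws open and shut (so a half turn about z gives the same grasp; the last joint's range is limited). The gripper opens to 85 mm and grips with 20 to 120 N. Pads are 22 mm wide; open, the fingers measure 114 mm over their backs; the gripper's body (76 mm by 85 mm) begins 54 mm behind the grasp point. The pads swing forward as they close: fully open they stand 13 mm farther back than shut.
Start: joints at [-1.212, 0.307, 1.506, -0, 1.328, -0.073], TCP at [0.241, -0.522, 0.231] pointing down, gripper open.
Joint ranges: [-3.12, 3.12], [-1.05, 2.28], [0.14, 2.33], [-1.42, 4.57], [0.1, 2.73], [-2.68, 2.68]. Speed limits (rad/s): [2.57, 2.57, 3.14, 3.14, 3.14, 3.14].

INTERFACE

Orientations are given as a 3x3 rotation matrix whose columns are the frame's x, y, z axes.
In Python, from plant import bot, optics, nets gives the robot as it stands.
- The arm moves only by the tool send_rows, never from a script. Its arguments are lists of equal length, an entry for each row: "jaw": the opening in per cent of the stroke, from 0 (shut) to 100 (fully open); "travel": the shift along the tool's x, y, z in mm, a list of three; "yaw": the turn about the tool's z in degrees. A call has 1 to 12 rows; each row is the pose to reach, as a shift and turn from the pose commanded when the call began, along the tool's axes at that moment; what a row does not reach only later rows make up. A row lasts 1/12 s, in which the tool goes at most 41.7 mm and 7.16 degrees, less where a joint would pass 70% of its speed; a pose out of reach is approached as far as the arm can. A call with a gripper value outside its range is refused whole. The fingers move at their own pace and stop on an object; "squeeze" is the grip in N (left out, the last holds). Time passes only in rows, so rows that repeat a pose let the fingers close. It gives the time, the measured TCP pose, the force and the opening at its end, in the units of the state.
- bot.observe(): the state, without advancing time (a new reading comes with each control period).
- optics.camera(name): name is "side" or "top"; returns the picture (480x640x3 uint8, red, green, blue); there is no depth.
- optics.get_calibration(name): a dict with "fx", "fy", "cx", "cy" (pixels), "pose" (4x4, takes a point from camera to world coordinates). Camera axes: x right, y down, z forward; pixel columns grow to the right and rows downward; lengths in m; the calibration is good to about 2 mm. A picture is of the moment at which its call begins. get_calibration takes no time and is no camera call.
- bot.close_job(): hands the job in, once; it reports no verdict.
Trained networks look in the newest picture that a camera, given by its name, has taken for a name from the list of things; names that differ only in an ending like _2 or _b are one class to them, and where a whole thing is asked for, a point or a joint stands for the part that bears it (a point fixed in the world has none). Each returns a list of dicts, best first, with "p" (0 to 1); they miss things now and then, are a little off and sometimes report something else, mostly with a low value. They report only what shows in the picture. A call takes as long as a camera call.
- nets.spot_in(camera, label): "at" ([x, y, z] in m, in world coordinates, good to about 4 mm: the middle of the surface that is visible of it).
The state is a dict: "clock": time; "q": joint angles; "joint_velocities": joint speeds; "effort": joint torques, N m; "ee_pos": TCP position; "orientation": TCP orientation; "ft_force": force on the tool from outside, world axes, zero at the start; "moment": the same for the moment, N m; "grip_width": finger opening in m.
Only numpy, scipy, OpenCV 4.12 (cv2) and the standard library are available. Lean on these libraries where they do the work, as an engineer would, in place of code of your own. Each camera call takes 0.05 s, during which the arm holds its last target.

## Working session

There is one attempt and no reset: what is moved stays moved. The work goes in short steps, Python scripts to look and compute and a tool call to move; the robot and the scene stay as the last step left them, time stands still between calls to the robot, and variables do not carry over. Pictures are saved under pics/ and viewed, and the job is handed in when it is done.

Besides the shell and the picture viewer there is one more tool, called after "Emit:" in YAML: its name, and indented under it one key for each argument. send_rows: Moves the arm, as the interface text tells. Its arguments: {"type":"object","properties":{"jaw":{"type":"array"},"travel":{"type":"array"},"yaw":{"type":"array"},"squeeze":{"type":"number"}},"required":["jaw","travel","yaw"]}

```bash
mkdir -p pics; ls; python3 - <<'E'
from plant import bot, optics, nets
import cv2, numpy as np
np.set_printoptions(precision=4,suppress=True)
print({k:np.round(v,4) for k,v in bot.observe().items()})
for c in("top","side"):
    im=optics.camera(c); cv2.imwrite(f"pics/{c}0.png",im[:,:,::-1])
    k=optics.get_calibration(c); print(c,k["fx"],k["cx"],k["cy"]);print(k["pose"])
    for l in ["box_a","lid_a_tab","pan_top","balance","small_vial_mid","petri_dishes_mid","yellow_tape_mid"]:
        print(l,[(np.round(d["at"],3).tolist(),round(d["p"],2)) for d in nets.spot_in(c,l)[:5]])
E
```

```text
pics
{'clock': np.float64(0.0), 'q': array([-1.2115,  0.3076,  1.5077, -0.    ,  1.3284, -0.0735]), 'joint_velocities': array([ 0.0015,  0.0019,  0.0001, -0.0004, -0.0013, -0.0013]), 'effort': array([  0.0014, -45.7546, -25.1913,   0.0002,   0.0135,  -0.    ]), 'ee_pos': array([ 0.2409, -0.5213,  0.2304]), 'orientation': array([[ 0.9078,  0.4194, -0.0007],
       [ 0.4194, -0.9078,  0.002 ],
       [ 0.0001, -0.0021, -1.    ]]), 'ft_force': array([-0.6146,  0.0328,  0.8107]), 'moment': array([ 0.0167, -0.0536,  0.0221]), 'grip_width': np.float64(0.0855)}
top 528.4935485491628 320.65233427674946 237.79742153382517
[[-0.0147 -0.9959  0.089   0.44  ]
 [-0.9999  0.0143 -0.0052 -0.23  ]
 [ 0.0039 -0.089  -0.996   1.2159]
 [ 0.      0.      0.      1.    ]]
box_a [([0.54, -0.292, 0.042], 0.75), ([0.577, 0.138, 0.043], 0.73), ([0.448, -0.429, 0.047], 0.58)]
lid_a_tab [([0.577, 0.138, 0.042], 0.86)]
pan_top [([0.467, -0.032, 0.034], 0.77)]
balance [([0.464, -0.036, 0.037], 0.9), ([0.577, 0.14, 0.042], 0.7)]
small_vial_mid []
petri_dishes_mid [([0.52, -0.575, 0.031], 0.9), ([0.538, -0.29, 0.043], 0.74), ([0.463, -0.038, 0.04], 0.68)]
yellow_tape_mid [([0.63, -0.426, 0.021], 0.92)]
side 472.3398568611802 325.5795843700552 237.7100262930309
[[ 0.9871 -0.0592  0.1484  0.409 ]
 [-0.1598 -0.3583  0.9198 -1.115 ]
 [-0.0013 -0.9317 -0.3631  0.3993]
 [ 0.      0.      0.      1.    ]]
box_a [([0.54, -0.312, 0.036], 0.96), ([0.45, -0.472, 0.043], 0.87), ([0.452, -0.437, 0.044], 0.7), ([0.566, 0.11, 0.037], 0.58)]
lid_a_tab [([0.566, 0.128, 0.042], 0.72)]
pan_top [([0.467, -0.027, 0.036], 0.66)]
balance [([0.458, -0.054, 0.023], 0.68), ([0.541, -0.312, 0.034], 0.43)]
small_vial_mid [([0.67, -0.326, 0.027], 0.85)]
petri_dishes_mid [([0.462, -0.029, 0.034], 0.51)]
yellow_tape_mid [([0.633, -0.409, 0.013], 0.7), ([0.54, -0.295, 0.048], 0.27)]
```

View pics/top0.png

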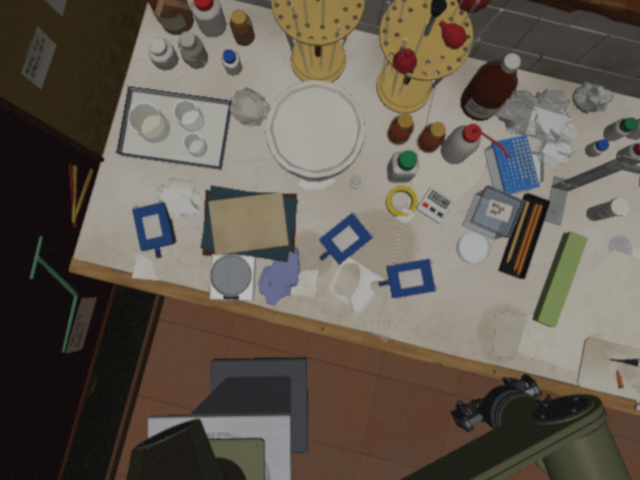

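View pics/side0.png

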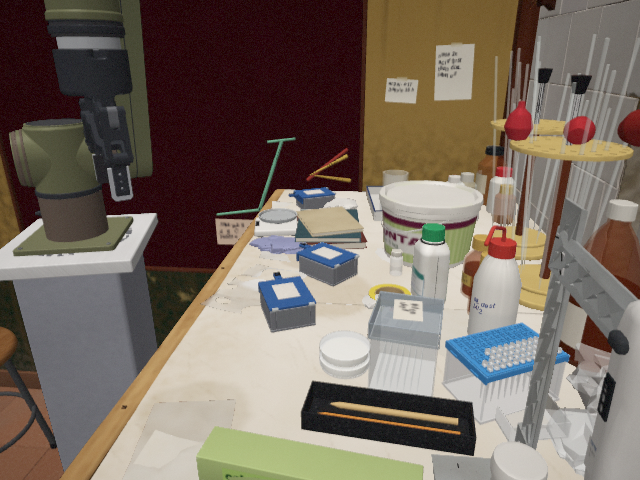

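The top view shows three blue-lidded boxes: A at about (153,227), B at (346,239) and C at (410,279). Their tabs are at about (158,252), (325,256) and (384,283). The balance pan is at (231,276), the tape at (401,200), the vial at (355,182) and the petri dishes at (473,248). Next I'll fit the lid rectangles.

```bash
cat > h.py <<'E'
import numpy as np, cv2
np.set_printoptions(precision=4,suppress=True)
from plant import bot, optics, nets
def ray(c,uv,z):
    k=optics.get_calibration(c);P=np.array(k["pose"])
    uv=np.atleast_2d(uv).astype(float)
    d=np.c_[(uv[:,0]-k["cx"])/k["fx"],(uv[:,1]-k["cy"])/k["fy"],np.ones(len(uv))]@P[:3,:3].T
    return P[:3,3]+d*((z-P[2,3])/d[:,2])[:,None]
def proj(c,X):
    k=optics.get_calibration(c);P=np.array(k["pose"])
    p=(np.atleast_2d(X)-P[:3,3])@P[:3,:3]
    return np.c_[p[:,0]/p[:,2]*k["fx"]+k["cx"],p[:,1]/p[:,2]*k["fy"]+k["cy"]]
def snap(c,name,crop=None,s=1):
    im=optics.camera(c)[:,:,::-1].copy()
    o=im
    if crop: x0,y0,x1,y1=crop;o=im[y0:y1,x0:x1]
    if s!=1:o=cv2.resize(o,None,fx=s,fy=s,interpolation=cv2.INTER_CUBIC)
    cv2.imwrite(f"pics/{name}.png",o);return im
E
python3 - <<'E'
from h import *
im=cv2.imread("pics/top0.png")
hsv=cv2.cvtColor(im,cv2.COLOR_BGR2HSV)
m=cv2.inRange(hsv,(100,130,40),(125,255,255))
n,L,st,ce=cv2.connectedComponentsWithStats(m)
bc=[(153,227),(346,239),(410,279)]
for i in range(1,n):
    if st[i,4]<300: continue
    if min(np.hypot(*(ce[i]-b)) for b in bc)>20: continue
    mm=(L==i).astype(np.uint8)
    op=cv2.morphologyEx(cv2.morphologyEx(mm,cv2.MORPH_CLOSE,np.ones((25,25))),cv2.MORPH_OPEN,np.ones((13,13)))
    v,u=np.nonzero(mm); W=ray("top",np.c_[u,v],.0445)[:,:2]
    cs,_=cv2.findContours(op,cv2.RETR_EXTERNAL,cv2.CHAIN_APPROX_NONE)
    W2=ray("top",cs[0][:,0],.0445)[:,:2]
    r=cv2.minAreaRect((W2*1000).astype(np.float32))
    tab=(mm&~cv2.dilate(op,np.ones((3,3))))
    n2,L2,s2,c2=cv2.connectedComponentsWithStats(tab)
    j=1+np.argmax(s2[1:,4])
    print(st[i],"rect",r, "tab",s2[j,4],ray("top",c2[j],.0445))
s=cv2.resize(im[190:310,100:460],None,fx=2.2,fy=2.2,interpolation=cv2.INTER_CUBIC);cv2.imwrite("pics/c0.png",s)
E
```

```text
[134 203  39  53 880] rect ((572.7659912109375, 136.4393768310547), (99.3966293334961, 71.21735382080078), 11.78571891784668) tab 9 [[0.5157 0.1246 0.0445]]
[321 215  50  48 797] rect ((543.52978515625, -290.4285888671875), (84.71742248535156, 80.50323486328125), 89.10343170166016) tab 30 [[ 0.5464 -0.3399  0.0445]]
[386 260  48  37 833] rect ((451.87445068359375, -431.1102294921875), (67.65550231933594, 97.04707336425781), 8.533949851989746) tab 6 [[ 0.4134 -0.3993  0.0445]]
```

View pics/c0.png

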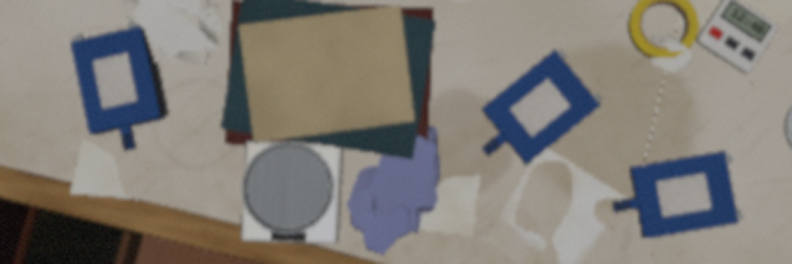

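```bash
cat > fit.py <<'E'
from h import *
from scipy.optimize import minimize
def blue(im):
    hsv=cv2.cvtColor(im,cv2.COLOR_BGR2HSV)
    return cv2.inRange(hsv,(100,110,40),(125,255,255))
def fit(im,c,x0,z=.0445):
    k=4
    m=blue(im); uv0=proj(c,[x0[0],x0[1],z])[0]; o=np.round(uv0-45).astype(int)
    sub=m[o[1]:o[1]+90,o[0]:o[0]+90]
    sub=(cv2.resize(sub,None,fx=k,fy=k,interpolation=cv2.INTER_LINEAR)>127).astype(np.uint8)
    def model(p):
        R=np.array([[np.cos(p[2]),-np.sin(p[2])],[np.sin(p[2]),np.cos(p[2])]])
        M=np.zeros_like(sub)
        for (a,b,w) in((-.049,.047,.037),(-.074,-.045,.006)):
            q=np.array([[a,-w],[b,-w],[b,w],[a,w]])@R.T+p[:2]
            u=(proj(c,np.c_[q,np.full(4,z)])-o+.5)*k-.5
            cv2.fillPoly(M,[np.round(u*16).astype(np.int32)],1,shift=4)
        # label hole ignored
        q=np.array([[-.024,-.018],[.024,-.018],[.024,.018],[-.024,.018]])@R.T+p[:2]
        W=np.ones_like(sub);u=(proj(c,np.c_[q,np.full(4,z)])-o+.5)*k-.5
        cv2.fillPoly(W,[np.round(u*16).astype(np.int32)],0,shift=4)
        return M,W
    def cost(p):
        M,W=model(p); return (((M!=sub)&(W>0)).sum())/((M|sub).sum())
    best=None
    for dt in(-.15,0,.15):
        s=np.array([[0,0,0],[.006,0,0],[0,.006,0],[0,0,.1]])+np.array(x0)+[0,0,dt]
        r=minimize(cost,np.array(x0)+[0,0,dt],method="Nelder-Mead",options=dict(initial_simplex=s,xatol=1e-5,fatol=1e-5,maxiter=400))
        if best is None or r.fun<best.fun:best=r
    return best
E
python3 - <<'E'
from fit import *
im=cv2.imread("pics/top0.png")
# x axis = front->hinge
for n,x0 in(("a",(.573,.136,.2)),("b",(.5435,-.290,-.7)),("c",(.452,-.431,-1.42))):
    r=fit(im,"top",x0); p=r.x
    d=np.array([np.cos(p[2]),np.sin(p[2])]); tab=p[:2]-.067*d
    print(n,p,np.degrees(p[2]),r.fun,"tab",tab,"reach",np.hypot(*tab),np.hypot(*p[:2]), "side",proj("side",[*tab,.041]))
b=ray("top",[231,276],.036);print("pan",b)
im2=cv2.imread("pics/side0.png");cv2.imwrite("pics/s0.png",cv2.resize(im2[180:360,220:480],None,fx=3,fy=3))
E
```

```text
a [0.577  0.1377 0.2211] 12.66797925267379 0.1264939406602591 tab [0.5116 0.123 ] reach 0.5261641262795304 0.5931575961910516 side [[290.2396 195.1266]]
b [ 0.5441 -0.2912 -0.9149] -52.41783574428661 0.1928513071895425 tab [ 0.5033 -0.2381] reach 0.556731097731336 0.6171294409414451 side [[302.4355 244.7072]]
c [ 0.4525 -0.4348 -1.4242] -81.60031651461588 0.1996527777777778 tab [ 0.4428 -0.3685] reach 0.5760300712247323 0.6275454999375897 side [[276.4506 274.7236]]
pan [[ 0.4629 -0.0355  0.036 ]]
```

View pics/s0.png

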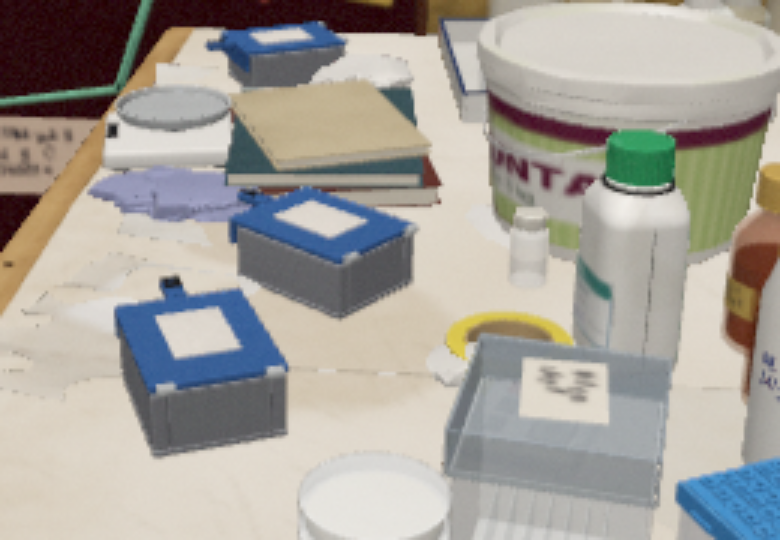

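```bash
python3 - <<'E'
from h import *
P={"a":(.577,.1377,.2211),"b":(.5441,-.2912,-.9149),"c":(.4525,-.4348,-1.4242)}
out=[]
for c,half in(("top",38),("side",48)):
    im=cv2.imread(f"pics/{c}0.png");row=[]
    for n,p in P.items():
        R=np.array([[np.cos(p[2]),-np.sin(p[2])],[np.sin(p[2]),np.cos(p[2])]])
        u0=np.round(proj(c,[p[0],p[1],.0445])[0]).astype(int)
        x0,y0=u0-half;k=266/(2*half)
        s=cv2.resize(im[y0:y0+2*half,x0:x0+2*half],(266,266),interpolation=cv2.INTER_CUBIC)
        for (a,b,w) in((-.049,.047,.037),(-.074,-.049,.006)):
            q=np.array([[a,-w],[b,-w],[b,w],[a,w]])@R.T+p[:2]
            u=(proj(c,np.c_[q,np.full(4,.0445)])-[x0,y0]+.5)*k
            cv2.polylines(s,[np.round(u).astype(np.int32)],True,(0,0,255),1)
        row.append(s)
    out.append(np.hstack(row))
cv2.imwrite("pics/ov.png",np.vstack(out))
E
```

```text
(no output)
```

View pics/ov.png

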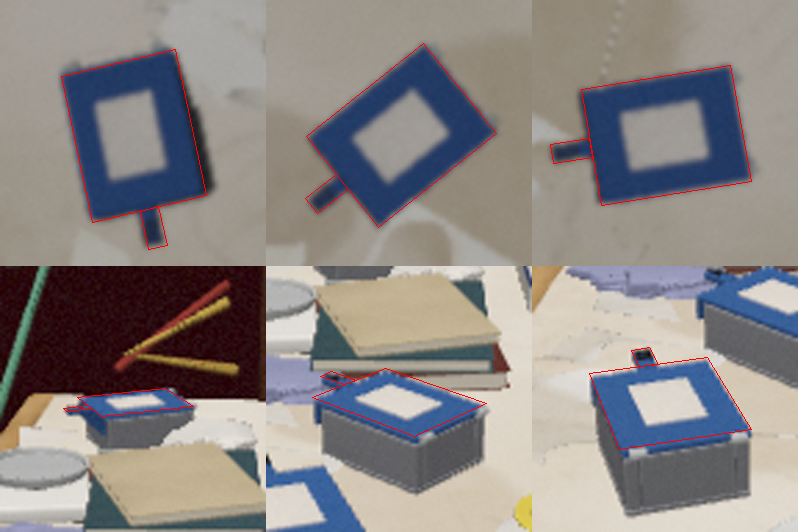

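```bash
cat > mv.py <<'E'
from h import *
BX={"a":(.577,.1377,.2211),"b":(.5441,-.2912,-.9149),"c":(.4525,-.4348,-1.4242)}
def bw(n,x,y,z):
    p=BX[n];c,s=np.cos(p[2]),np.sin(p[2])
    return np.array([p[0]+c*x/1e3-s*y/1e3,p[1]+s*x/1e3+c*y/1e3,z/1e3])
def st():
    o=bot.observe();R=np.array(o["orientation"]);return np.array(o["ee_pos"]),R,np.degrees(np.arctan2(R[1,0],R[0,0])),o
def to(tgt,phi=None):
    p,R,f,o=st()
    y=0 if phi is None else (f-phi+180)%360-180
    t=R.T@(np.array(tgt)-p)*1e3
    print("travel",np.round(t,1),"yaw",round(y,1));return t
E
python3 - <<'E'
from mv import *
to(bw("c",-67,0,110),98.4)
E
```

```text
travel [247.4 -54.9 121.3] yaw -73.6
```

Emit:
send_rows:
  jaw: [50,50,50,50,50,50,50,50,50,50,50,50]
  travel:
    - [40,-9,10]
    - [80,-18,25]
    - [120,-27,45]
    - [160,-36,65]
    - [200,-45,90]
    - [230,-51,105]
    - [247.4,-54.9,121.3]
    - [247.4,-54.9,121.3]
    - [247.4,-54.9,121.3]
    - [247.4,-54.9,121.3]
    - [247.4,-54.9,121.3]
    - [247.4,-54.9,121.3]
  yaw: [-7,-14,-21,-28,-35,-42,-49,-56,-63,-70,-73.6,-73.6]
  squeeze: 25

```text
clock: 1.8
ee_pos: [0.443, -0.3683, 0.1099]
orientation: [[-0.148, 0.989, -0.0], [0.989, 0.148, 0.0], [0.0, -0.0, -1.0]]
ft_force: [-0.2, -1.3, -0.3]
grip_width: 0.0427
```

```bash
python3 - <<'E'
from mv import *
print(st())
snap("top","t1",(330,210,480,330),5);snap("side","s1",(200,150,400,350),3.5)
to(bw("c",-67,0,32),98.4)
E
```

```text
(array([ 0.443 , -0.3683,  0.1099]), array([[-0.148 ,  0.989 , -0.0001],
       [ 0.989 ,  0.148 ,  0.    ],
       [ 0.    , -0.0001, -1.    ]]), np.float64(98.51154521321487), {'clock': 1.8, 'q': array([-0.7669,  0.4239,  1.6624, -0.    ,  1.0554, -0.9155]), 'joint_velocities': array([-0.0057, -0.0042,  0.0009, -0.0014,  0.0001,  0.1058]), 'effort': array([  0.1326, -48.4067, -20.5451,   0.0036,   0.0039,  -0.7203]), 'ee_pos': array([ 0.443 , -0.3683,  0.1099]), 'orientation': array([[-0.148 ,  0.989 , -0.0001],
       [ 0.989 ,  0.148 ,  0.    ],
       [ 0.    , -0.0001, -1.    ]]), 'ft_force': array([-0.2499, -1.2954, -0.2826]), 'moment': array([-0.0007, -0.0057,  0.0009]), 'grip_width': 0.042663073012026945})
travel [-0.  -0.1 78. ] yaw -0.1
```

View pics/s1.png

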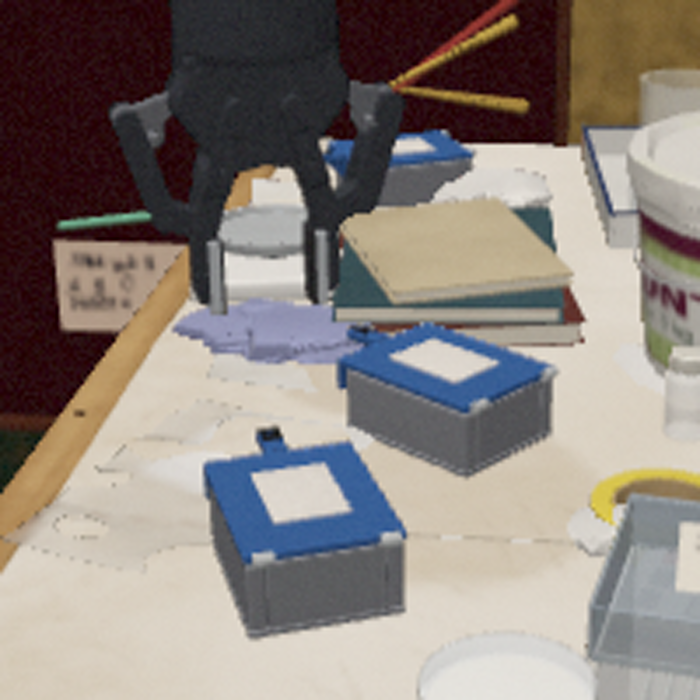

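View pics/t1.png

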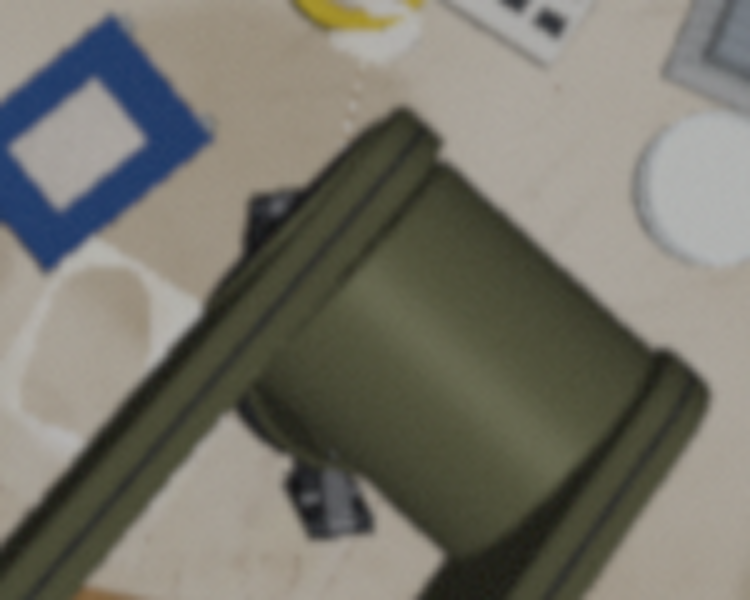

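The side view shows the open fingers straddling tab C at (268,437) in the zoomed picture. Now I'll descend and grip.

Emit:
send_rows:
  jaw: [50,50,50,50,0,0,0,0,0]
  travel:
    - [0,0,30]
    - [0,0,55]
    - [0,0,78]
    - [0,0,78]
    - [0,0,78]
    - [0,0,78]
    - [0,0,78]
    - [0,0,78]
    - [0,0,78]
  yaw: [0,0,0,0,0,0,0,0,0]
  squeeze: 25

```text
clock: 2.65
ee_pos: [0.442, -0.3694, 0.0334]
orientation: [[-0.147, 0.989, -0.001], [0.989, 0.147, -0.002], [-0.002, -0.001, -1.0]]
ft_force: [-5.3, -1.7, -1.3]
grip_width: 0.0109
```

Emit:
send_rows:
  jaw: [0,0,0,0,0,0,0,0,0,0,0,0]
  travel:
    - [-0.4,0,-9.5]
    - [-1.6,0,-18.9]
    - [-3.5,0,-28.2]
    - [-6.3,0,-37.3]
    - [-9.8,0,-46.1]
    - [-14,0,-54.7]
    - [-18.8,0,-62.8]
    - [-24.4,0,-70.5]
    - [-30.6,0,-77.7]
    - [-37.3,0,-84.4]
    - [-44.6,0,-90.5]
    - [-52.4,0,-95.9]
  yaw: [0,0,0,0,0,0,0,0,0,0,0,0]

```text
clock: 3.65
ee_pos: [0.4497, -0.4196, 0.1284]
orientation: [[-0.146, 0.989, -0.002], [0.989, 0.146, 0.002], [0.003, -0.001, -1.0]]
ft_force: [-4.3, 1.1, -2.0]
grip_width: 0.0111
```

Emit:
send_rows:
  jaw: [0,0,0,0,0,0,0,0,0,0,0,0]
  travel:
    - [-8.2,0,-4.8]
    - [-16.8,0,-8.9]
    - [-25.6,0,-12.3]
    - [-34.8,0,-14.9]
    - [-44.1,0,-16.7]
    - [-53.5,0,-17.8]
    - [-63,0,-18.1]
    - [-72.5,0,-17.5]
    - [-81.9,0,-16.2]
    - [-91.2,0,-14.2]
    - [-100.2,0,-11.3]
    - [-109,0,-7.7]
  yaw: [0,0,0,0,0,0,0,0,0,0,0,0]

```text
clock: 4.65
ee_pos: [0.4668, -0.5306, 0.1386]
orientation: [[-0.146, 0.989, 0.002], [0.989, 0.146, -0.004], [-0.004, 0.001, -1.0]]
ft_force: [-6.2, -1.0, 5.6]
grip_width: 0.0108
```

```bash
python3 - <<'E'
from mv import *
print(st()[0])
snap("top","t2",(330,210,480,330),5);snap("side","s2",(200,150,400,350),3.5)
E
```

```text
[ 0.4668 -0.5306  0.1386]
```

View pics/s2.png

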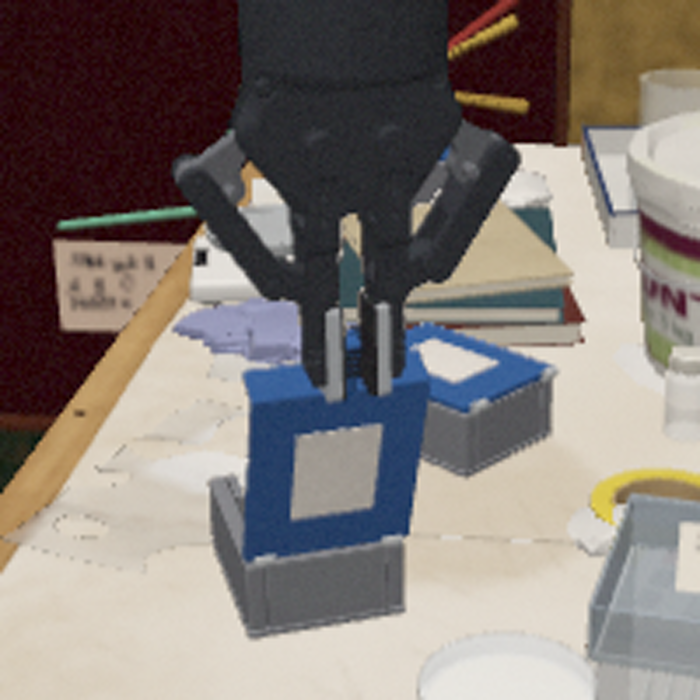

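View pics/t2.png

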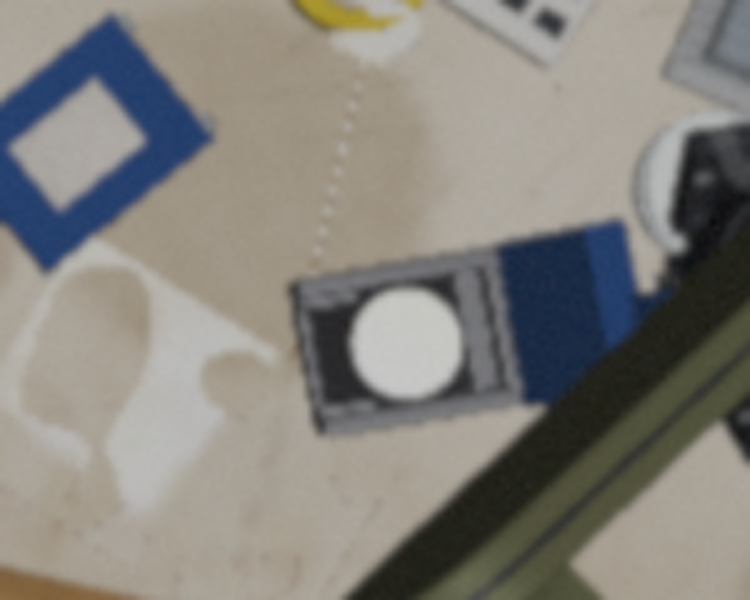

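Box C holds the white blank (disc at (405,343) in the zoomed top view). I'll release its lid and go to box B.

Emit:
send_rows:
  jaw: [40,40,40,40,40,40,50]
  travel:
    - [0,0,0]
    - [0,0,0]
    - [0,0,0]
    - [0,0,-15]
    - [0,0,-35]
    - [0,0,-60]
    - [0,0,-60]
  yaw: [0,0,0,0,0,0,0]

```text
clock: 5.33
ee_pos: [0.4692, -0.5302, 0.2015]
orientation: [[-0.147, 0.989, 0.007], [0.989, 0.147, -0.007], [-0.008, 0.006, -1.0]]
ft_force: [0.8, -1.1, 1.2]
grip_width: 0.0427
```

```bash
python3 - <<'E'
from mv import *
print(st()[0])
to(bw("b",-67,0,120),127.6)
E
```

```text
[ 0.4692 -0.5302  0.2015]
travel [284.6  76.   79.6] yaw -29.2
```

Emit:
send_rows:
  jaw: [50,50,50,50,50,50,50,50,50,50]
  travel:
    - [35,10,0]
    - [72,20,0]
    - [110,30,0]
    - [148,40,0]
    - [186,50,10]
    - [224,60,30]
    - [260,69,55]
    - [284.6,76,79.6]
    - [284.6,76,79.6]
    - [284.6,76,79.6]
  yaw: [-4,-8,-12,-16,-20,-24,-28,-29.2,-29.2,-29.2]

```text
clock: 6.17
ee_pos: [0.4989, -0.2324, 0.1143]
orientation: [[-0.613, 0.79, -0.003], [0.79, 0.613, 0.003], [0.004, -0.001, -1.0]]
ft_force: [0.4, 0.0, 1.2]
grip_width: 0.0426
```

```bash
python3 - <<'E'
from mv import *
print(st()[0:3])
to(bw("b",-67,0,32),127.6)
snap("side","s3",(200,150,400,350),3.5)
E
```

```text
(array([ 0.4989, -0.2324,  0.1143]), array([[-0.6127,  0.7903, -0.0033],
       [ 0.7903,  0.6127,  0.0025],
       [ 0.004 , -0.0011, -1.    ]]), np.float64(127.78631203248136))
travel [-7.5  0.  82.3] yaw 0.2
```

View pics/s3.png

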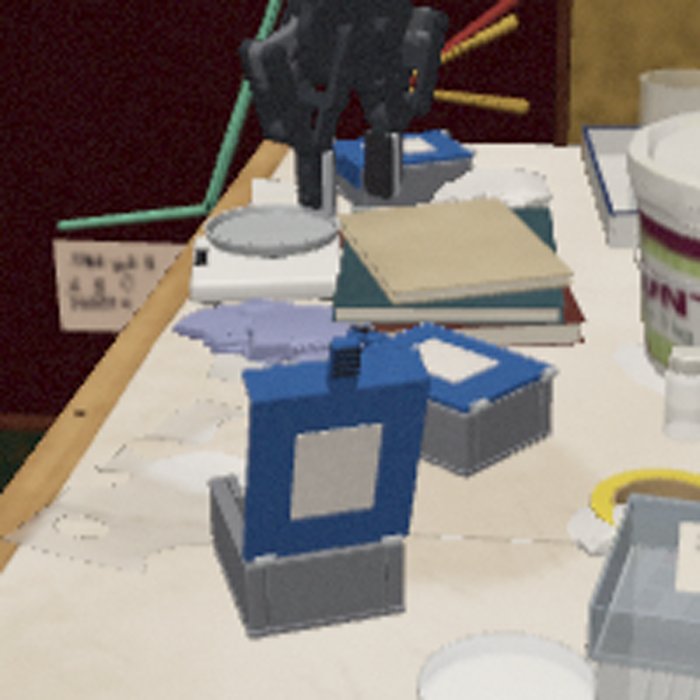

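Emit:
send_rows:
  jaw: [50,50]
  travel:
    - [0,0,0]
    - [0,0,0]
  yaw: [0,0]

```text
clock: 6.38
ee_pos: [0.5012, -0.2371, 0.1171]
orientation: [[-0.609, 0.793, 0.003], [0.793, 0.609, -0.002], [-0.003, 0.001, -1.0]]
ft_force: [-0.0, -1.1, 0.2]
grip_width: 0.0427
```

```bash
python3 - <<'E'
from mv import *
print(st()[0:3])
to(bw("b",-67,0,32),127.6)
E
```

```text
(array([ 0.5012, -0.2371,  0.1171]), array([[-0.6092,  0.793 ,  0.0029],
       [ 0.793 ,  0.6092, -0.0018],
       [-0.0032,  0.0012, -1.    ]]), np.float64(127.52956082873598))
travel [-1.7  0.9 85.2] yaw -0.1
```

Emit:
send_rows:
  jaw: [50,50,50,50,0,0,0,0,0]
  travel:
    - [-1.5,0.5,30]
    - [-1.5,0.5,60]
    - [-1.5,0.5,85]
    - [-1.5,0.5,85]
    - [-1.5,0.5,85]
    - [-1.5,0.5,85]
    - [-1.5,0.5,85]
    - [-1.5,0.5,85]
    - [-1.5,0.5,85]
  yaw: [0,0,0,0,0,0,0,0,0]
  squeeze: 25

```text
clock: 7.13
ee_pos: [0.5023, -0.238, 0.0328]
orientation: [[-0.61, 0.792, 0.003], [0.792, 0.61, -0.003], [-0.004, 0.0, -1.0]]
ft_force: [-2.3, -4.9, 3.3]
grip_width: 0.0113
```

```bash
python3 - <<'E'
from mv import *
print(st()[0:3])
to(bw("b",-67,0,32),127.6)
snap("side","s4",(230,180,390,300),5)
E
```

```text
(array([ 0.5023, -0.238 ,  0.0328]), array([[-0.6104,  0.7921,  0.0029],
       [ 0.792 ,  0.6104, -0.0032],
       [-0.0043,  0.0004, -1.    ]]), np.float64(127.62186932955014))
travel [-0.7  0.7  0.8] yaw 0.0
```

View pics/s4.png

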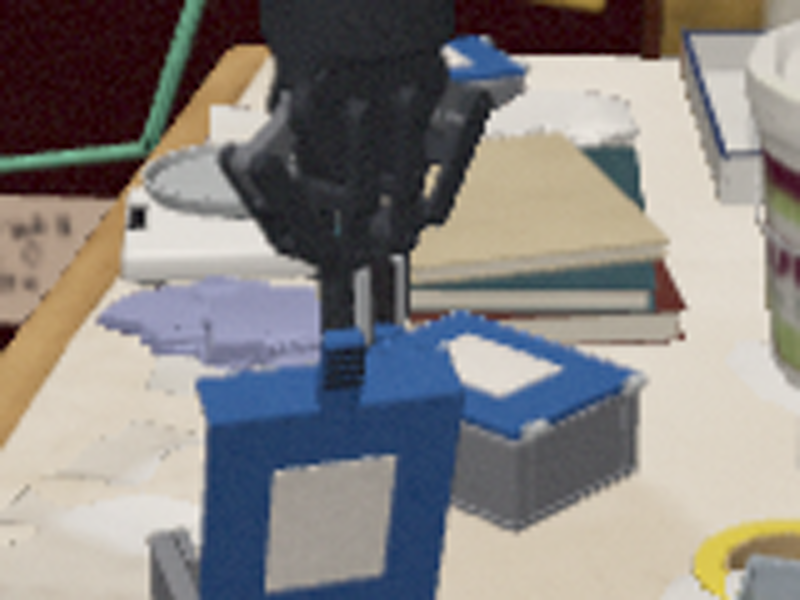

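Tab B is gripped, with the fingers at about (370,300) in the picture and a width of 11 mm. I'll swing it along the same arc.

Emit:
send_rows:
  jaw: [0,0,0,0,0,0,0,0,0,0,0,0]
  travel:
    - [-0.4,0,-9.5]
    - [-1.6,0,-18.9]
    - [-3.5,0,-28.2]
    - [-6.3,0,-37.3]
    - [-9.8,0,-46.1]
    - [-14,0,-54.7]
    - [-18.8,0,-62.8]
    - [-24.4,0,-70.5]
    - [-30.6,0,-77.7]
    - [-37.3,0,-84.4]
    - [-44.6,0,-90.5]
    - [-52.4,0,-95.9]
  yaw: [0,0,0,0,0,0,0,0,0,0,0,0]

```text
clock: 8.18
ee_pos: [0.5325, -0.277, 0.1274]
orientation: [[-0.61, 0.792, -0.002], [0.792, 0.61, 0.002], [0.003, -0.0, -1.0]]
ft_force: [-4.1, 1.9, -0.7]
grip_width: 0.011
```

Emit:
send_rows:
  jaw: [0,0,0,0,0,0,0,0,0,0,0,0]
  travel:
    - [-8.2,0,-4.8]
    - [-16.8,0,-8.9]
    - [-25.6,0,-12.3]
    - [-34.8,0,-14.9]
    - [-44.1,0,-16.7]
    - [-53.5,0,-17.8]
    - [-63,0,-18.1]
    - [-72.5,0,-17.5]
    - [-81.9,0,-16.2]
    - [-91.2,0,-14.2]
    - [-100.2,0,-11.3]
    - [-109,0,-7.7]
  yaw: [0,0,0,0,0,0,0,0,0,0,0,0]

```text
clock: 9.18
ee_pos: [0.6029, -0.3673, 0.1376]
orientation: [[-0.61, 0.792, 0.006], [0.792, 0.61, -0.005], [-0.008, 0.002, -1.0]]
ft_force: [-1.4, -1.4, 8.0]
grip_width: 0.011
```

```bash
python3 - <<'E'
from mv import *
print(st()[0])
snap("top","t5",(270,170,420,290),5)
E
```

```text
[ 0.6029 -0.3673  0.1376]
```

View pics/t5.png

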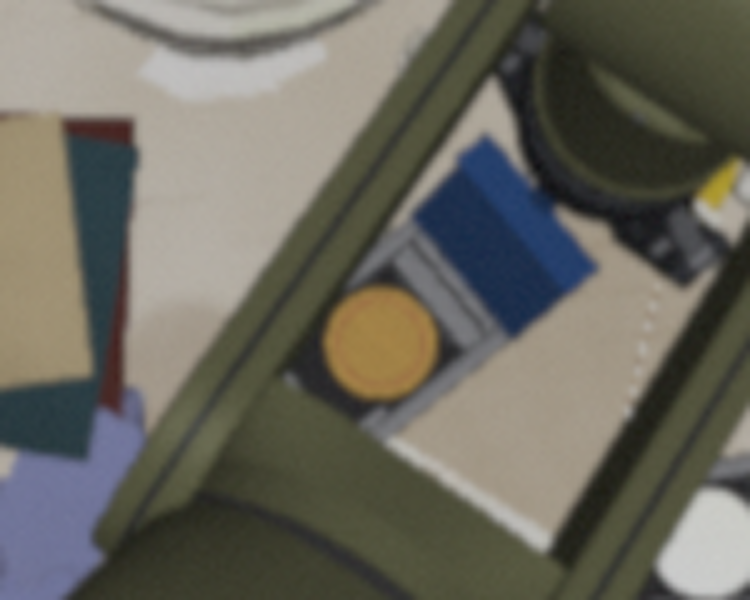

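Box B holds the brass disc (centre (380,343) in the zoomed picture). I'll release the lid, retract and measure precisely.

Emit:
send_rows:
  jaw: [40,40,40,40,40,40,40,40,40,40,40,40]
  travel:
    - [0,0,0]
    - [0,0,0]
    - [0,0,0]
    - [0,0,-15]
    - [0,0,-35]
    - [0,0,-60]
    - [20,0,-60]
    - [50,0,-60]
    - [90,0,-60]
    - [125,0,-60]
    - [140,0,-60]
    - [140,0,-60]
  yaw: [0,0,0,0,0,0,7,14,21,28,35,42]

```text
clock: 10.23
ee_pos: [0.511, -0.2491, 0.1946]
orientation: [[0.081, 0.997, -0.003], [0.997, -0.081, 0.003], [0.002, -0.003, -1.0]]
ft_force: [0.8, -0.4, 0.3]
grip_width: 0.0343
```

```bash
python3 - <<'E'
from mv import *
snap("top","t6",(270,170,420,290),5);snap("side","s6",(230,160,430,310),4)
print(nets.spot_in("top","press_b")[:2],nets.spot_in("side","bar_b")[:2])
im=cv2.imread("pics/t5.png")
hsv=cv2.cvtColor(im,cv2.COLOR_BGR2HSV)
m=cv2.inRange(hsv,(12,130,120),(28,255,255))
n,L,s,c=cv2.connectedComponentsWithStats(m[250:420,290:470]);j=1+np.argmax(s[1:,4]);cc=c[j]+[290,250]
print(s[j],cc)
w=ray("top",(cc+.5)/5-.5+[270,170],.036)[0];print(w)
p=BX["b"];d=w[:2]-p[:2];cs,sn=np.cos(p[2]),np.sin(p[2]);print("disc in box",[cs*d[0]+sn*d[1],-sn*d[0]+cs*d[1]])
E
```

```text
[{'at': [0.5744, 0.1345, 0.0383], 'p': 0.81}, {'at': [0.4645, -0.481, 0.0424], 'p': 0.67}] [{'at': [0.4594, -0.4932, 0.0729], 'p': 0.86}, {'at': [0.5748, -0.3386, 0.0649], 'p': 0.85}]
[  36   39  110  108 9279] [380.2156 343.0986]
[ 0.5436 -0.2922  0.036 ]
disc in box [np.float64(0.0005319322229091529), np.float64(-0.0009916474065627165)]
```

View pics/s6.png

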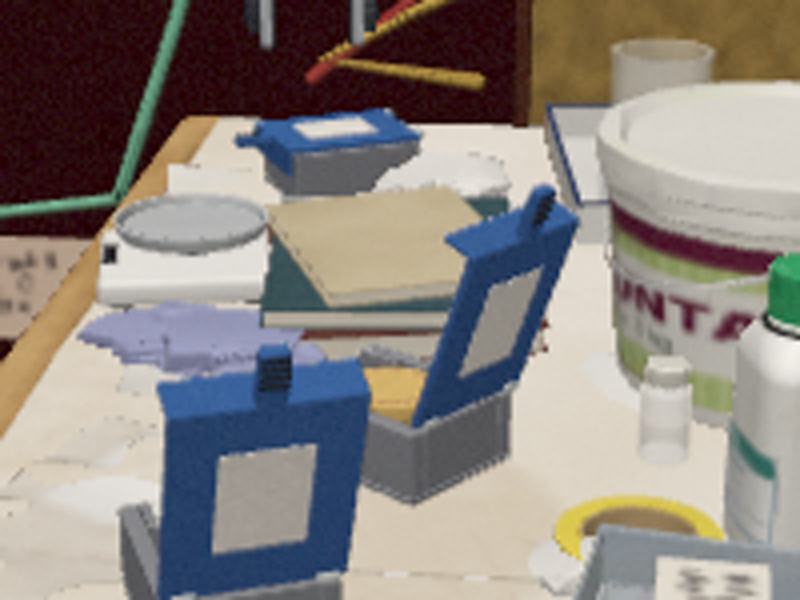

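View pics/t6.png

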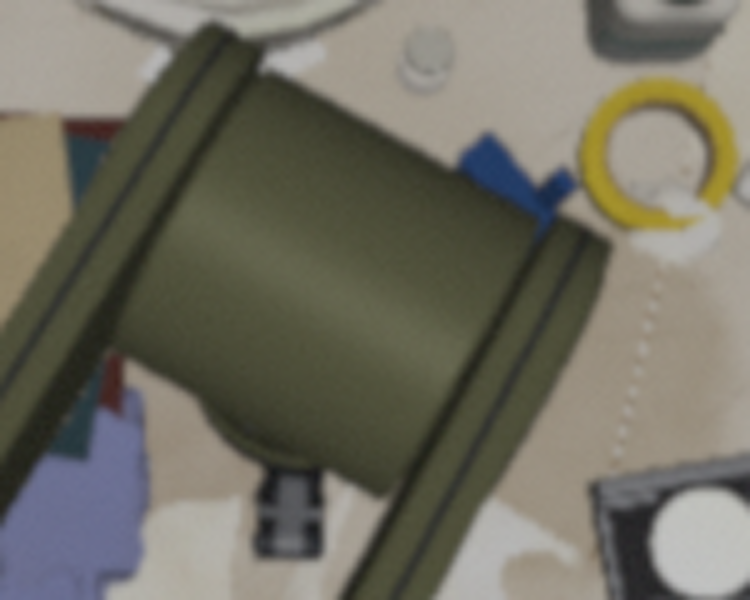

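```bash
python3 - <<'E'
from mv import *
print(st()[2])
to(bw("b",-24,-0.5,80),37.6)
E
```

```text
85.81405056523614
travel [-17.9  15.4 115. ] yaw 48.2
```

Emit:
send_rows:
  jaw: [100,100,100,100,100,100,100,100,100,100]
  travel:
    - [-5,4,0]
    - [-10,8,0]
    - [-15,12,0]
    - [-18,15.4,0]
    - [-18,15.4,0]
    - [-18,15.4,20]
    - [-18,15.4,50]
    - [-18,15.4,80]
    - [-18,15.4,115]
    - [-18,15.4,115]
  yaw: [7,14,21,28,35,42,48.2,48.2,48.2,48.2]

```text
clock: 11.27
ee_pos: [0.5245, -0.2705, 0.0732]
orientation: [[0.793, 0.609, -0.01], [0.609, -0.793, 0.006], [-0.004, -0.011, -1.0]]
ft_force: [-1.7, 1.2, 0.4]
grip_width: 0.0852
```

Emit:
send_rows:
  jaw: [100,100]
  travel:
    - [0,0,0]
    - [0,0,0]
  yaw: [0,0]

```text
clock: 11.43
ee_pos: [0.5294, -0.2733, 0.0805]
orientation: [[0.794, 0.608, 0.001], [0.608, -0.794, -0.001], [0.001, 0.001, -1.0]]
ft_force: [0.8, -0.0, 0.3]
grip_width: 0.0852
```

```bash
python3 - <<'E'
from mv import *
print(st()[:3],st()[3]["grip_width"],st()[3]["ft_force"])
to(bw("b",-24,-0.5,26),37.6)
snap("side","s7",(230,160,430,310),4)
E
```

```text
(array([ 0.5294, -0.2733,  0.0805]), array([[ 0.7939,  0.608 ,  0.0014],
       [ 0.608 , -0.7939, -0.0008],
       [ 0.0006,  0.0015, -1.    ]]), np.float64(37.44817150204948)) 0.08517413720039024 [ 0.8219 -0.0343  0.2756]
travel [ 0.2 -1.  54.5] yaw -0.2
```

View pics/s7.png

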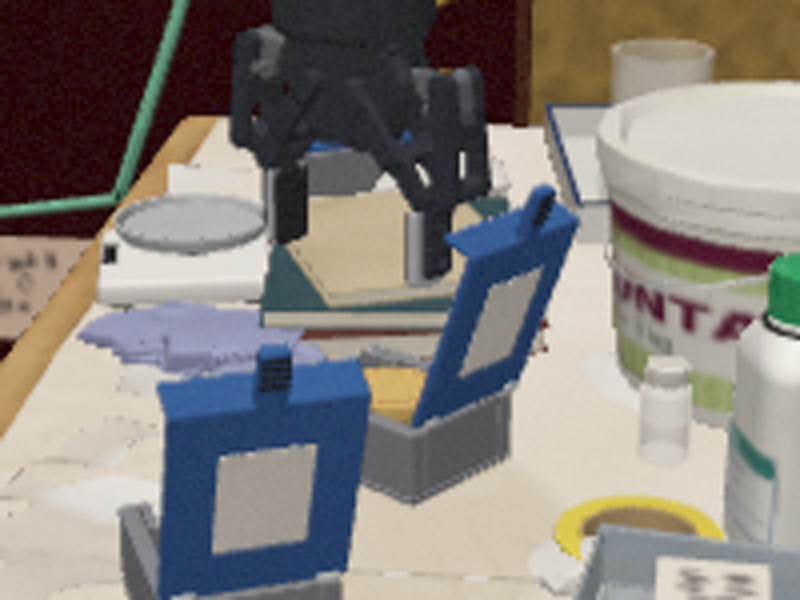

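```bash
python3 - <<'E'
from mv import *
p,R,f,o=st()
for z in(0,6.5,13):
  for y in(42.6,57):
    for x in(-11,11):
      q=p+R@np.array([x,y,-z])/1e3
      print(z,y,x,((proj("side",q)[0]-[230,160]+.5)*4).round())
E
```

```text
0 42.6 -11 [403. 315.]
0 42.6 11 [435. 302.]
0 57 -11 [427. 323.]
0 57 11 [458. 310.]
6.5 42.6 -11 [403. 302.]
6.5 42.6 11 [435. 289.]
6.5 57 -11 [427. 309.]
6.5 57 11 [458. 297.]
13 42.6 -11 [403. 288.]
13 42.6 11 [435. 276.]
13 57 -11 [427. 296.]
13 57 11 [459. 284.]
```

Emit:
send_rows:
  jaw: [100,100,100,100,100,100,100,100,100,100]
  travel:
    - [0,-0.5,20]
    - [0,-0.5,40]
    - [0,-0.5,53]
    - [0,-0.5,56]
    - [0,-0.5,58.5]
    - [0,-0.5,61]
    - [0,-0.5,63.5]
    - [0,-0.5,66]
    - [0,-0.5,68]
    - [0,-0.5,68]
  yaw: [0,0,0,0,0,0,0,0,0,0]

```text
clock: 12.32
ee_pos: [0.5277, -0.2718, 0.0115]
orientation: [[0.794, 0.607, -0.0], [0.607, -0.794, 0.0], [-0.0, -0.0, -1.0]]
ft_force: [0.1, -0.3, -0.1]
grip_width: 0.0855
```

```bash
python3 - <<'E'
from mv import *
print(st()[0],st()[3]["ft_force"])
to(bw("b",-24,-0.5,12),37.6)
snap("side","s8",(280,180,400,290),6);snap("top","t8",(270,170,420,290),5)
E
```

```text
[ 0.5277 -0.2718  0.0115] [ 0.1044 -0.2986 -0.0847]
travel [ 0.7  1.3 -0.5] yaw -0.2
```

View pics/s8.png

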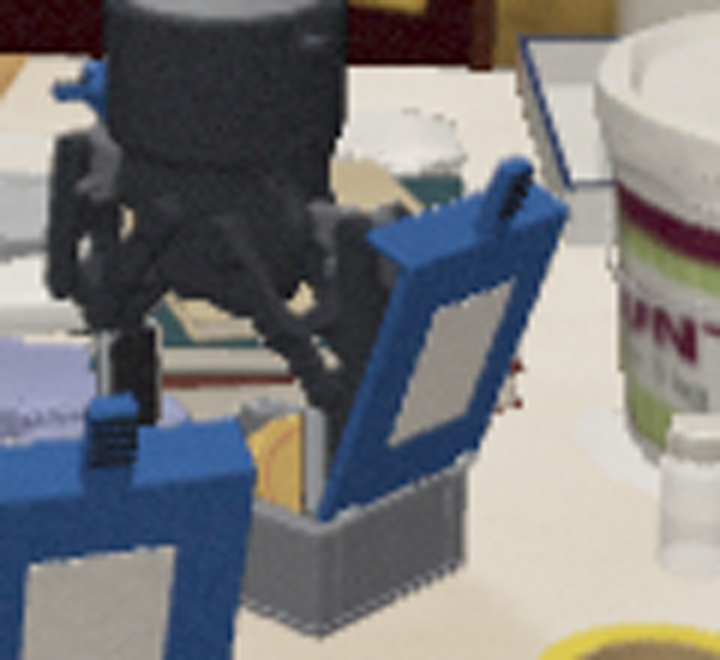

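View pics/t8.png

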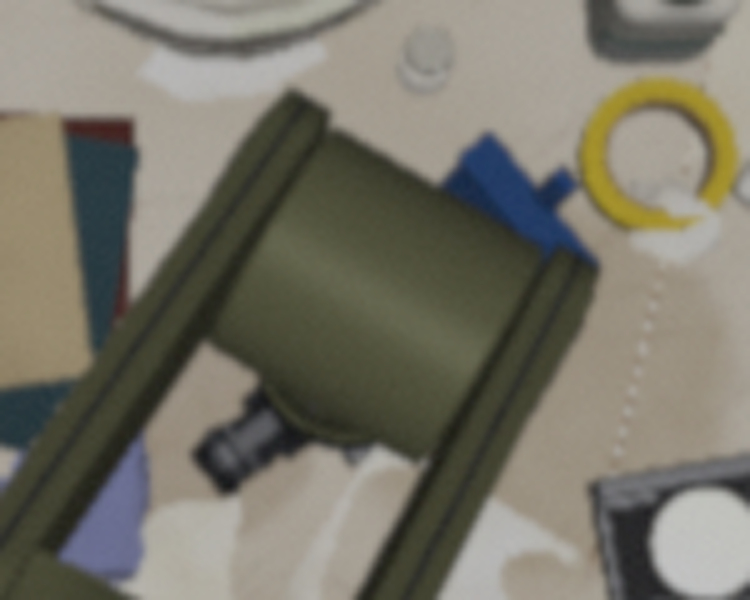

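The disc's front edge is raised (at about (275,440) in the zoomed side view), so it has tipped. I'll lift, shift back and narrow the jaws over it.

Emit:
send_rows:
  jaw: [100,100,100,52,52,52,52,52,52,52]
  travel:
    - [0,0,-15]
    - [0,0,-35]
    - [0,0,-50]
    - [0.7,0,-52]
    - [0.7,10,-52]
    - [0.7,22,-52]
    - [0.7,34,-52]
    - [0.7,34,-52]
    - [0.7,34,-52]
    - [0.7,34,-52]
  yaw: [0,0,0,0,0,0,0,0,0,0]

```text
clock: 13.25
ee_pos: [0.5483, -0.2981, 0.0625]
orientation: [[0.795, 0.607, -0.002], [0.607, -0.795, 0.001], [-0.001, -0.002, -1.0]]
ft_force: [-1.1, 0.1, -0.1]
grip_width: 0.0445
```

```bash
python3 - <<'E'
from mv import *
p,R,f,o=st()
print(p,f,o["grip_width"],o["ft_force"])
to(bw("b",9,-0.5,36),37.6)
snap("side","s9",(280,180,400,290),6)
h=o["grip_width"]/2*1e3
for z in(0,4,7):
  for y in(-h,h):
    for x in(-11,11):
      q=p+R@np.array([x,y,-z])/1e3
      print(z,y,x,((proj("side",q)[0]-[280,180]+.5)*6).round())
c=bw("b",0,0,0)
for q in((-3,0,48.7),(-10.7,0,42.3),(13,-20,30)): print(q,((proj("side",bw("b",*q))[0]-[280,180]+.5)*6).round())
E
```

```text
[ 0.5483 -0.2981  0.0625] 37.3879235268178 0.04452558453854691 [-1.0802  0.0949 -0.1111]
travel [ 0.4  1.  26.5] yaw -0.2
0 -22.262792269273454 -11 [225. 381.]
0 -22.262792269273454 11 [273. 363.]
0 22.262792269273454 -11 [329. 419.]
0 22.262792269273454 11 [376. 399.]
4 -22.262792269273454 -11 [225. 370.]
4 -22.262792269273454 11 [273. 351.]
4 22.262792269273454 -11 [329. 407.]
4 22.262792269273454 11 [376. 387.]
7 -22.262792269273454 -11 [225. 361.]
7 -22.262792269273454 11 [273. 343.]
7 22.262792269273454 -11 [329. 398.]
7 22.262792269273454 11 [376. 378.]
(-3, 0, 48.7) [277. 420.]
(-10.7, 0, 42.3) [259. 432.]
(13, -20, 30) [270. 507.]
```

View pics/s9.png

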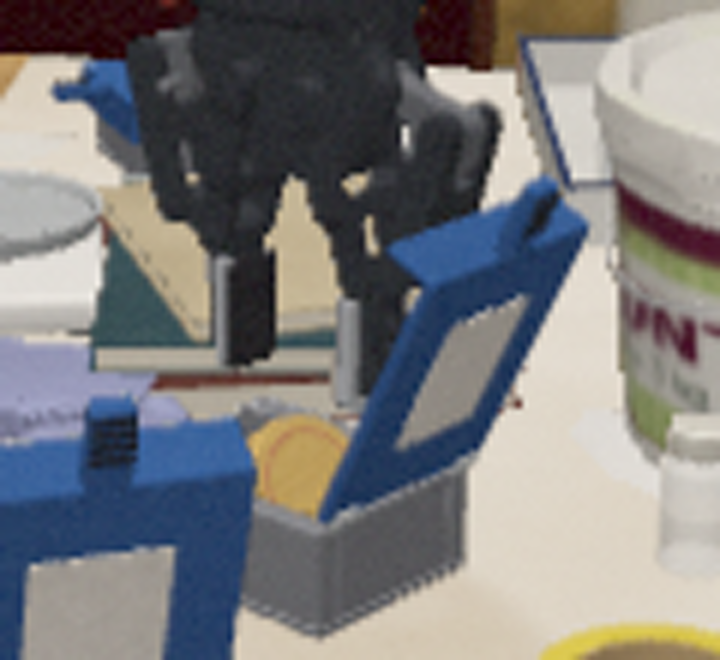

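```bash
python3 - <<'E'
from mv import *
def lid(th,r,y,d=0): # r from hinge along plate, d below plate
    c,s=np.cos(th),np.sin(th)
    return bw("b",47-r*c-d*s, y, 41+r*s-d*c)
for th in(1.9,2.0,2.1):
    print(th,"tabtip",((proj("side",lid(th,122,0))[0]-[280,180]+.5)*6).round(),"flap corner near",((proj("side",lid(th,97,-37,16))[0]-[280,180]+.5)*6).round(),"plate corner",((proj("side",lid(th,97,-37,-3))[0]-[280,180]+.5)*6).round())
p,R,f,o=st()
for Y in(60,67,74):
  for Z in(80,95,110):
    print(Y,Z,[((proj("side",p+R@np.array([x,Y,-Z])/1e3)[0]-[280,180]+.5)*6).round().tolist() for x in(-11,11)],[((proj("side",p+R@np.array([x,-Y,-Z])/1e3)[0]-[280,180]+.5)*6).round().tolist() for x in(-11,11)])
E
```

```text
1.9 tabtip [504. 155.] flap corner near [357. 229.] plate corner [404. 264.]
2.0 tabtip [535. 179.] flap corner near [382. 244.] plate corner [428. 284.]
2.1 tabtip [564. 206.] flap corner near [407. 262.] plate corner [451. 307.]
60 80 [[427.0, 198.0], [475.0, 180.0]] [[138.0, 115.0], [188.0, 101.0]]
60 95 [[428.0, 148.0], [477.0, 132.0]] [[137.0, 70.0], [187.0, 56.0]]
60 110 [[429.0, 98.0], [478.0, 82.0]] [[137.0, 23.0], [186.0, 10.0]]
67 80 [[445.0, 203.0], [494.0, 186.0]] [[123.0, 111.0], [172.0, 97.0]]
67 95 [[446.0, 153.0], [495.0, 136.0]] [[122.0, 65.0], [172.0, 52.0]]
67 110 [[448.0, 102.0], [497.0, 87.0]] [[121.0, 19.0], [171.0, 6.0]]
74 80 [[464.0, 208.0], [513.0, 191.0]] [[108.0, 107.0], [157.0, 93.0]]
74 95 [[465.0, 158.0], [514.0, 141.0]] [[107.0, 61.0], [156.0, 48.0]]
74 110 [[467.0, 107.0], [516.0, 91.0]] [[106.0, 15.0], [156.0, 3.0]]
```

Emit:
send_rows:
  jaw: [52,52,52,52,52,52,52,52,52]
  travel:
    - [0.4,-1,4]
    - [0.4,-1,8]
    - [0.4,-1,12]
    - [0.4,-1,16]
    - [0.4,-1,20]
    - [0.4,-1,24]
    - [0.4,-1,28.5]
    - [0.4,-1,28.5]
    - [0.4,-1,28.5]
  yaw: [0,0,0,0,0,0,0,0,0]

```text
clock: 14.05
ee_pos: [0.5487, -0.2975, 0.0346]
orientation: [[0.794, 0.607, -0.001], [0.607, -0.794, 0.0], [-0.0, -0.001, -1.0]]
ft_force: [0.9, -0.1, -0.5]
grip_width: 0.0444
```

```bash
python3 - <<'E'
from mv import *
p,R,f,o=st()
print(p,f,o["grip_width"],o["ft_force"])
to(bw("b",7,-0.5,34),37.6)
snap("side","s10",(280,180,400,290),6)
E
```

```text
[ 0.5487 -0.2975  0.0346] 37.39729139792531 0.04443150464244154 [ 0.858  -0.1176 -0.4502]
travel [-0.3 -0.8  0.6] yaw -0.2
```

View pics/s10.png

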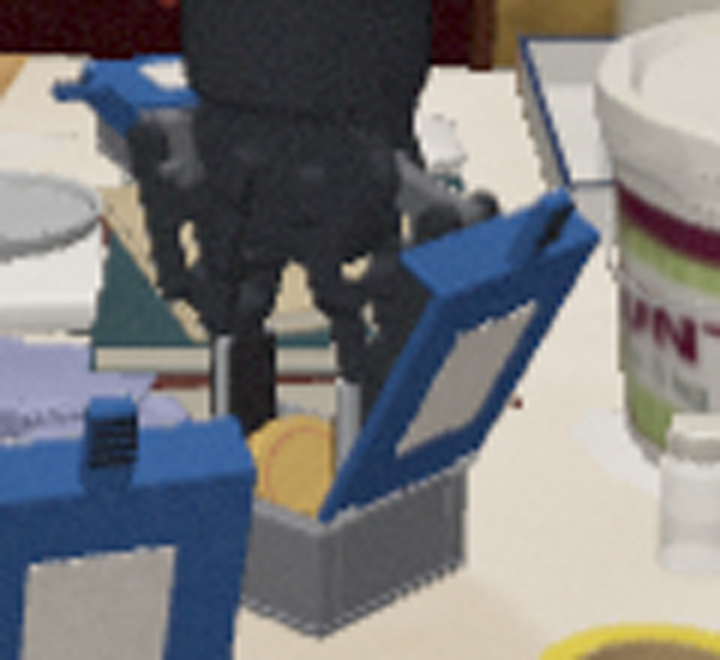

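The jaws straddle the tilted disc: front finger at about (245,390), back finger at (345,430), disc edge at (290,420). I'll close slowly.

Emit:
send_rows:
  jaw: [45,38,32,26,20,14,8,0,0,0]
  travel:
    - [0,0,0]
    - [0,0,0]
    - [0,0,0]
    - [0,0,0]
    - [0,0,0]
    - [0,0,0]
    - [0,0,0]
    - [0,0,0]
    - [0,0,0]
    - [0,0,0]
  yaw: [0,0,0,0,0,0,0,0,0,0]
  squeeze: 25

```text
clock: 14.93
ee_pos: [0.5513, -0.2997, 0.0368]
orientation: [[0.794, 0.607, 0.005], [0.607, -0.794, -0.004], [0.002, 0.006, -1.0]]
ft_force: [1.5, -2.1, 5.1]
grip_width: 0.0118
```

```bash
python3 - <<'E'
from mv import *
p,R,f,o=st()
print(p,f,o["grip_width"],o["ft_force"])
snap("side","s11",(280,180,400,290),6)
E
```

```text
[ 0.5513 -0.2997  0.0368] 37.404754479559465 0.01179583568313864 [ 1.4545 -2.111   5.1299]
```

View pics/s11.png

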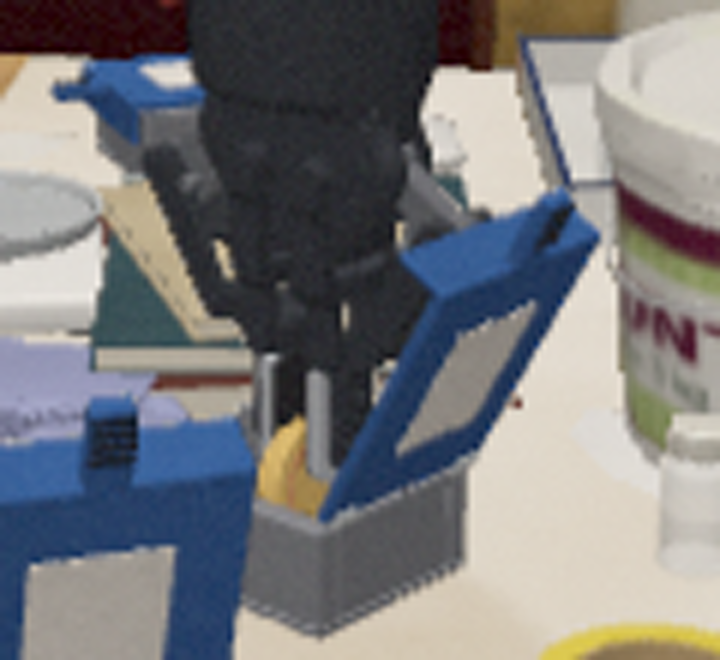

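Emit:
send_rows:
  jaw: [0,0,0,0,0,0,0,0,0,0,0,0]
  travel:
    - [0,0,0]
    - [0,0,-3]
    - [0,0,-6]
    - [0,0,-10]
    - [0,0,-15]
    - [0,0,-20]
    - [0,0,-28]
    - [0,0,-38]
    - [0,0,-50]
    - [0,0,-65]
    - [0,0,-80]
    - [0,0,-80]
  yaw: [0,0,0,0,0,0,0,0,0,0,0,0]
  squeeze: 40

```text
clock: 15.98
ee_pos: [0.5504, -0.2983, 0.1189]
orientation: [[0.794, 0.607, 0.005], [0.607, -0.794, -0.003], [0.002, 0.005, -1.0]]
ft_force: [0.1, -1.2, -1.3]
grip_width: 0.0087
```

```bash
python3 - <<'E'
from mv import *
p,R,f,o=st()
print(p,f,o["grip_width"],o["ft_force"])
snap("side","s12",(260,140,400,270),5.5)
E
```

```text
[ 0.5504 -0.2983  0.1189] 37.40039704707357 0.008723250384596606 [ 0.1456 -1.2115 -1.2763]
```

View pics/s12.png

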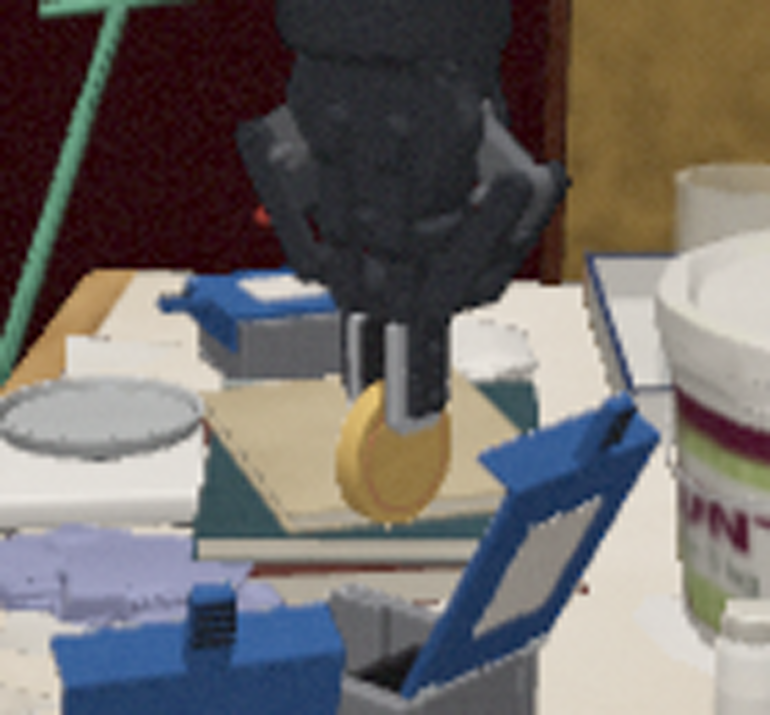

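The side view shows the disc upright in the fingers, centred near (395,450). I'll set it down on a clear patch of worktop and re-grip it flat by its rim, so it can go onto the pan gently.

```bash
python3 - <<'E'
from mv import *
p,R,f,o=st()
for dz in (28,32,36): print(dz,((proj("side",p+[0,0,-dz/1e3])[0]-[260,140]+.5)*5.5).round())
print("spot",ray("top",[[450,312],[462,315],[440,318]],0))
snap("top","t12",(380,230,560,365),4.4)
to(np.r_[ray("top",[455,315],0)[0][:2],.2])
E
```

```text
28 [390. 504.]
32 [390. 515.]
36 [390. 526.]
spot [[ 0.3743 -0.5292  0.    ]
 [ 0.3671 -0.5564  0.    ]
 [ 0.361  -0.5059  0.    ]]
travel [-291.8   82.7  -84. ] yaw 0
```

View pics/t12.png

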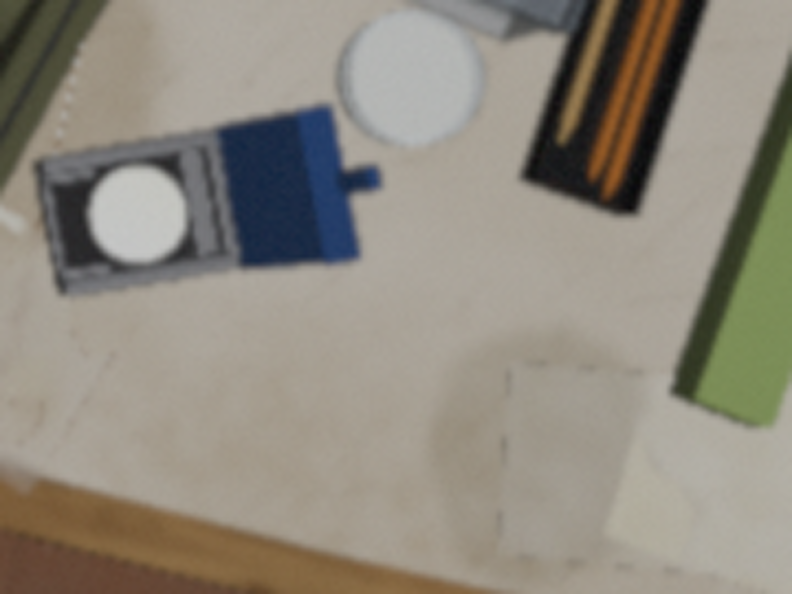

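```bash
python3 - <<'E'
from mv import *
to([.375,-.545,.2]);to([.375,-.545,.055])
E
```

```text
travel [-288.5   91.1  -84. ] yaw 0
travel [-288.6   90.9   61. ] yaw 0
```

Emit:
send_rows:
  jaw: [0,0,0,0,0,0,0,0,0,0,0,0]
  travel:
    - [0,0,-30]
    - [0,0,-60]
    - [-15,5,-84]
    - [-50,16,-84]
    - [-85,27,-84]
    - [-120,38,-84]
    - [-155,49,-84]
    - [-190,60,-84]
    - [-225,71,-84]
    - [-260,82,-84]
    - [-288,91,-84]
    - [-288,91,-84]
  yaw: [0,0,0,0,0,0,0,0,0,0,0,0]

```text
clock: 17.08
ee_pos: [0.3709, -0.5494, 0.1974]
orientation: [[0.797, 0.603, -0.003], [0.603, -0.797, -0.001], [-0.003, -0.001, -1.0]]
ft_force: [1.1, -0.1, -1.3]
grip_width: 0.0087
```

Emit:
send_rows:
  jaw: [0,0,0,0,0,0,0,0,0]
  travel:
    - [0,0,20]
    - [0,0,45]
    - [0,0,75]
    - [0,0,105]
    - [0,0,130]
    - [0,0,145]
    - [0,0,152]
    - [0,0,152]
    - [0,0,152]
  yaw: [0,0,0,0,0,0,0,0,0]

```text
clock: 17.83
ee_pos: [0.3754, -0.5444, 0.0468]
orientation: [[0.794, 0.608, -0.0], [0.608, -0.794, 0.001], [0.0, -0.001, -1.0]]
ft_force: [-0.3, -0.4, -1.2]
grip_width: 0.0089
```

```bash
python3 - <<'E'
from mv import *
p,R,f,o=st()
print(p,f,o["grip_width"],o["ft_force"],R[2])
snap("side","s13",(120,180,360,380),3.3)
E
```

```text
[ 0.3754 -0.5444  0.0468] 37.409622168189394 0.008859161208449956 [-0.2629 -0.4342 -1.2285] [ 0.0002 -0.0011 -1.    ]
```

View pics/s13.png

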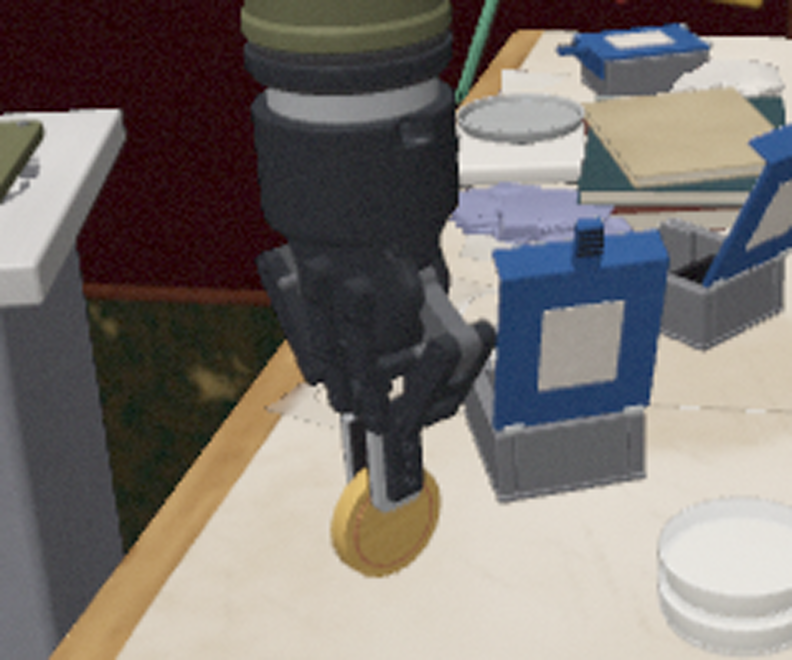

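Emit:
send_rows:
  jaw: [0,0,0,0,0]
  travel:
    - [0,0,3]
    - [0,0,6]
    - [0,0,9]
    - [0,0,10.5]
    - [0,0,10.5]
  yaw: [0,0,0,0,0]

```text
clock: 18.3
ee_pos: [0.3752, -0.5445, 0.0364]
orientation: [[0.794, 0.607, -0.0], [0.607, -0.794, 0.0], [0.0, -0.0, -1.0]]
ft_force: [0.0, 0.1, -1.9]
grip_width: 0.0088
```

Emit:
send_rows:
  jaw: [0,0,0]
  travel:
    - [0,0,1]
    - [0,0,2]
    - [0,0,2]
  yaw: [0,0,0]

```text
clock: 18.55
ee_pos: [0.3754, -0.5449, 0.0351]
orientation: [[0.794, 0.607, 0.0], [0.607, -0.794, -0.0], [-0.0, 0.001, -1.0]]
ft_force: [0.4, 0.5, 1.8]
grip_width: 0.0087
```

Emit:
send_rows:
  jaw: [18,26,35,35,35]
  travel:
    - [0,4,0]
    - [0,7.5,0]
    - [0,11,0]
    - [0,11,0]
    - [0,11,0]
  yaw: [0,0,0,0,0]

```text
clock: 18.97
ee_pos: [0.3823, -0.5539, 0.0345]
orientation: [[0.794, 0.607, 0.0], [0.607, -0.794, -0.0], [-0.0, 0.0, -1.0]]
ft_force: [0.4, 0.5, 0.0]
grip_width: 0.03
```

```bash
python3 - <<'E'
from mv import *
p,R,f,o=st()
print(p,f,o["grip_width"],o["ft_force"])
snap("side","s14",(170,260,310,380),5.5)
E
```

```text
[ 0.3823 -0.5539  0.0345] 37.39717652621538 0.030006978654807805 [0.4367 0.4841 0.038 ]
```

View pics/s14.png

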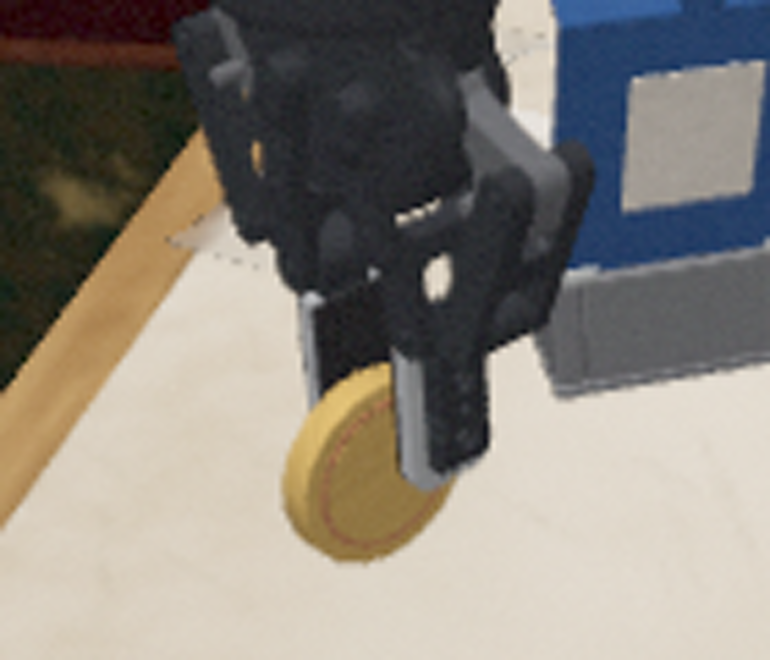

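Emit:
send_rows:
  jaw: [35,35,35,35]
  travel:
    - [0,3,0]
    - [0,6,0]
    - [0,9,0]
    - [0,9,0]
  yaw: [0,0,0,0]

```text
clock: 19.35
ee_pos: [0.3881, -0.5615, 0.0347]
orientation: [[0.794, 0.607, 0.001], [0.607, -0.794, -0.001], [-0.0, 0.001, -1.0]]
ft_force: [0.0, 0.6, -0.8]
grip_width: 0.0302
```

```bash
python3 - <<'E'
from mv import *
p,R,f,o=st()
print(p,f,o["grip_width"],o["ft_force"])
snap("side","s15",(170,260,310,380),5.5)
E
```

```text
[ 0.3881 -0.5615  0.0347] 37.39628231916116 0.0302121574855884 [ 0.0336  0.5761 -0.8211]
```

View pics/s15.png

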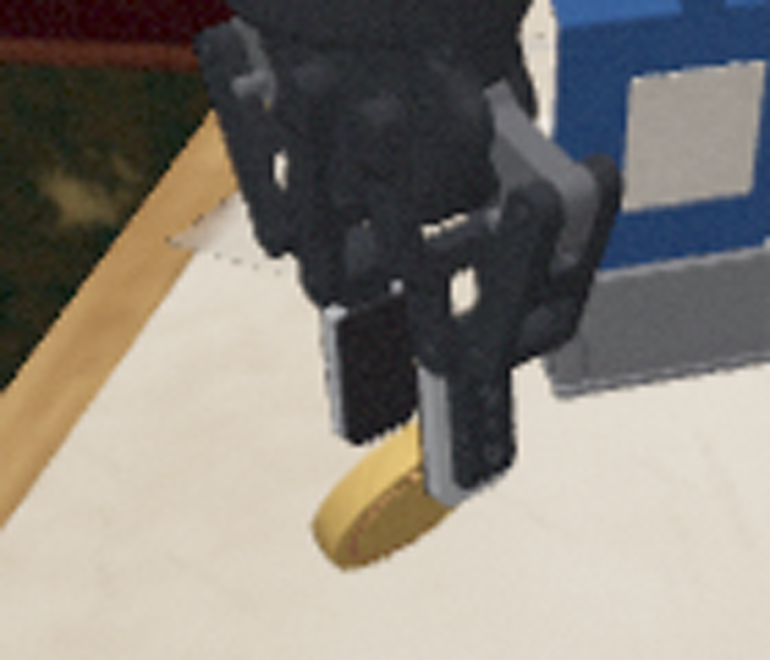

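The disc now leans on the far finger. I'll draw the fingers away so it lies down.

Emit:
send_rows:
  jaw: [35,35,35,35,35,50,60,60,60]
  travel:
    - [0,4,0]
    - [0,8,0]
    - [0,12,0]
    - [0,17,0]
    - [0,22,0]
    - [0,22,-15]
    - [0,22,-40]
    - [0,22,-70]
    - [-60,-60,-70]
  yaw: [0,0,0,0,0,0,0,0,0]

```text
clock: 20.15
ee_pos: [0.3699, -0.5741, 0.1115]
orientation: [[0.792, 0.61, 0.012], [0.61, -0.792, -0.016], [-0.0, 0.02, -1.0]]
ft_force: [0.8, -2.9, 1.7]
grip_width: 0.0512
```

```bash
python3 - <<'E'
from mv import *
p,R,f,o=st()
print(p,f,o["grip_width"],o["ft_force"])
snap("side","s16",(170,260,310,380),5.5)
snap("top","t16",(380,230,560,365),4.4)
E
```

```text
[ 0.3699 -0.5741  0.1115] 37.60015469134641 0.05118796195005931 [ 0.8401 -2.9375  1.6981]
```

View pics/s16.png

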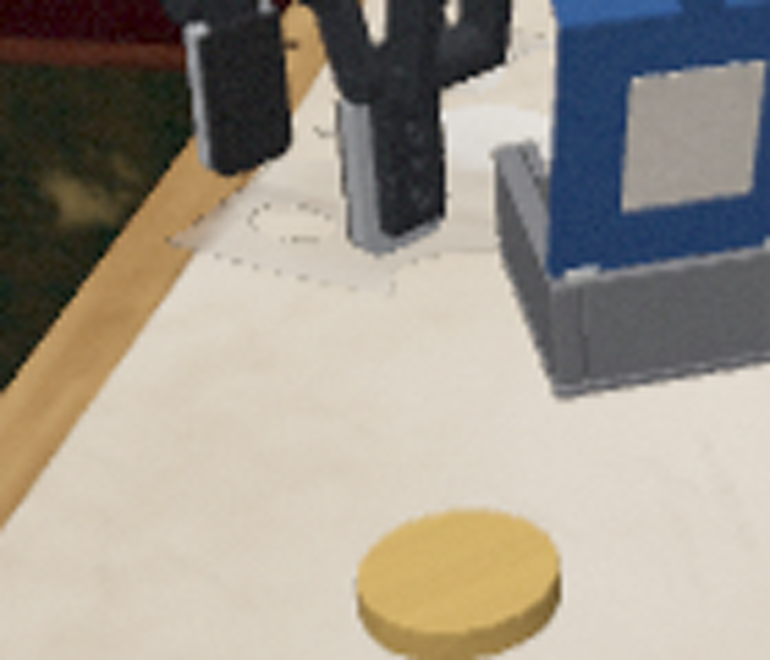

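View pics/t16.png

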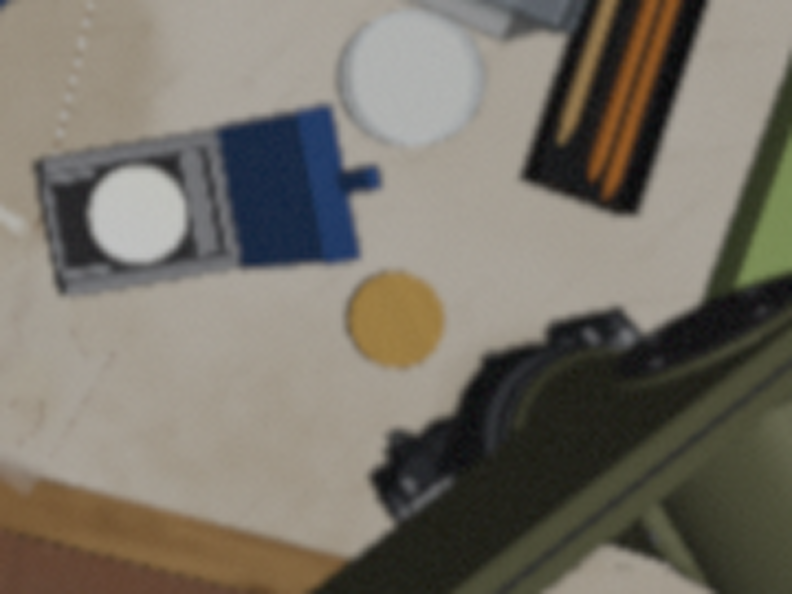

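```bash
python3 - <<'E'
from mv import *
im=cv2.imread("pics/t16.png");hsv=cv2.cvtColor(im,cv2.COLOR_BGR2HSV)
m=cv2.inRange(hsv,(12,110,90),(28,255,255))[250:390,330:460]
n,L,s,c=cv2.connectedComponentsWithStats(m);j=1+np.argmax(s[1:,4]);cc=c[j]+[330,250]
print(s[j],cc)
w=ray("top",(cc+.5)/4.4-.5+[380,230],.010)[0];print(w)
p=BX["c"];d=w[:2]-p[:2];cs,sn=np.cos(p[2]),np.sin(p[2]);print("in box c",[cs*d[0]+sn*d[1],-sn*d[0]+cs*d[1]])
im=cv2.imread("pics/s16.png");hsv=cv2.cvtColor(im,cv2.COLOR_BGR2HSV)
print("side centre top",((proj("side",w)[0]-[170,260]+.5)*5.5))
E
```

```text
[  20   25   92   91 6546] [395.317  319.4948]
[ 0.3961 -0.5717  0.01  ]
in box c [np.float64(0.12724243549719602), np.float64(-0.07577169837789363)]
side centre top [456.1429 566.5302]
```

The disc lies flat on the worktop, centred at (395,319) in the zoomed top view (world 0.396, -0.572), and the side view agrees. I'll turn the jaws so the gripper clears lid C and come in over the disc.

Emit:
send_rows:
  jaw: [100,100,100,100,100,100,100,100,100,100,100,100]
  travel:
    - [0,0,-15]
    - [0,0,-30]
    - [0,0,-40]
    - [0,0,-40]
    - [0,0,-40]
    - [0,0,-40]
    - [0,0,-40]
    - [0,0,-40]
    - [0,0,-40]
    - [0,0,-40]
    - [0,0,-40]
    - [0,0,-40]
  yaw: [7,14,21,28,35,42,49,56,63,68,68,68]

```text
clock: 21.25
ee_pos: [0.3611, -0.5665, 0.1444]
orientation: [[0.862, -0.507, -0.0], [-0.507, -0.862, 0.0], [-0.0, -0.0, -1.0]]
ft_force: [0.5, 0.1, -0.2]
grip_width: 0.0856
```

```bash
python3 - <<'E'
from mv import *
p,R,f,o=st()
print(p,f,o["q"][5])
to([.3961,-.5717,.09],-30.6)
im=snap("top","t17",(380,230,560,365),4.4)
E
```

```text
[ 0.3611 -0.5665  0.1444] -30.45439649907645 1.0360853519966748
travel [ 32.8 -13.2  54.4] yaw 0.1
```

Emit:
send_rows:
  jaw: [100,100,100,100,100,100,100]
  travel:
    - [15,-6,0]
    - [32.8,-13.2,20]
    - [32.8,-13.2,45]
    - [32.8,-13.2,54.4]
    - [32.8,-13.2,54.4]
    - [32.8,-13.2,54.4]
    - [32.8,-13.2,54.4]
  yaw: [0,0,0,0,0,0,0]

```text
clock: 21.88
ee_pos: [0.3957, -0.5723, 0.0912]
orientation: [[0.861, -0.509, 0.001], [-0.509, -0.861, -0.001], [0.001, 0.001, -1.0]]
ft_force: [0.1, 0.4, 0.7]
grip_width: 0.0855
```

```bash
python3 - <<'E'
from mv import *
p,R,f,o=st()
print(p,f)
to([.3961,-.5717,-.0005],-30.6)
snap("side","s17",(170,220,350,380),4.4)
E
```

```text
[ 0.3957 -0.5723  0.0912] -30.596611860153725
travel [-0.1 -0.8 91.7] yaw 0.0
```

View pics/s17.png

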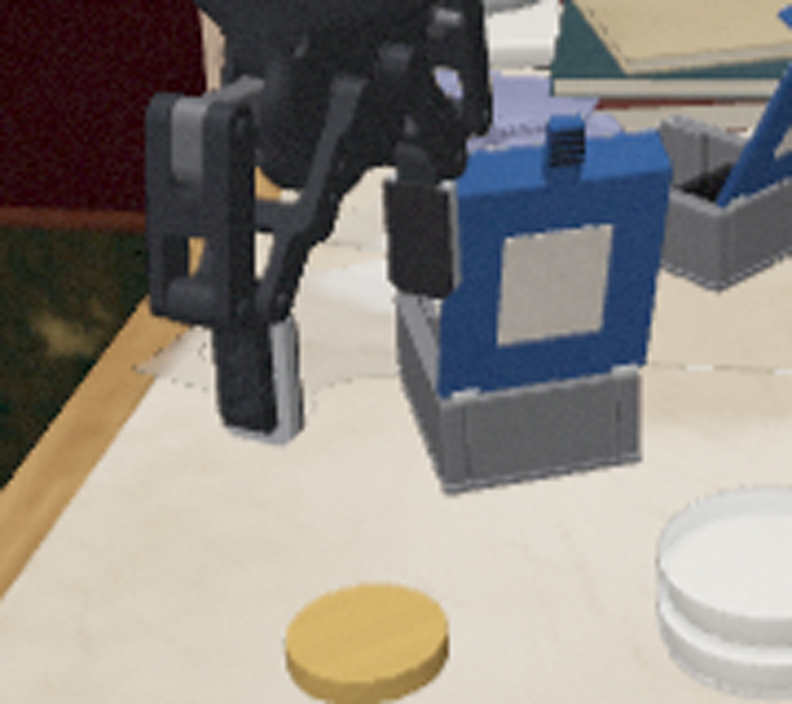

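Looking closer, I got the sign of the corner direction wrong: the far knuckle would come down near lid C's corner. I'll turn the jaws to the perpendicular direction (phi 46.6) first.

Emit:
send_rows:
  jaw: [100,100,100,100,100,100,100,100,100,100,100,100]
  travel:
    - [0,0,0]
    - [0,0,0]
    - [0,0,0]
    - [0,0,0]
    - [0,0,0]
    - [0,0,0]
    - [0,0,0]
    - [0,0,0]
    - [0,0,0]
    - [0,0,0]
    - [0,0,0]
    - [0,0,0]
  yaw: [-7,-14,-21,-28,-35,-42,-49,-56,-63,-70,-77,-77]

```text
clock: 22.93
ee_pos: [0.3959, -0.5726, 0.092]
orientation: [[0.688, 0.726, 0.001], [0.726, -0.688, -0.002], [-0.001, 0.003, -1.0]]
ft_force: [0.2, 0.9, -0.0]
grip_width: 0.0853
```

Emit:
send_rows:
  jaw: [100,100]
  travel:
    - [0,0,0]
    - [0,0,0]
  yaw: [0,0]

```text
clock: 23.1
ee_pos: [0.3959, -0.5722, 0.0912]
orientation: [[0.692, 0.722, 0.001], [0.722, -0.692, -0.001], [-0.0, 0.001, -1.0]]
ft_force: [0.1, -0.4, 0.4]
grip_width: 0.0857
```

```bash
python3 - <<'E'
from mv import *
p,R,f,o=st()
print(p,f)
to([.3961,-.5717,-.0005],46.6)
snap("side","s18",(170,220,350,380),4.4)
E
```

```text
[ 0.3959 -0.5722  0.0912] 46.215714322375796
travel [ 0.5 -0.3 91.7] yaw -0.4
```

View pics/s18.png

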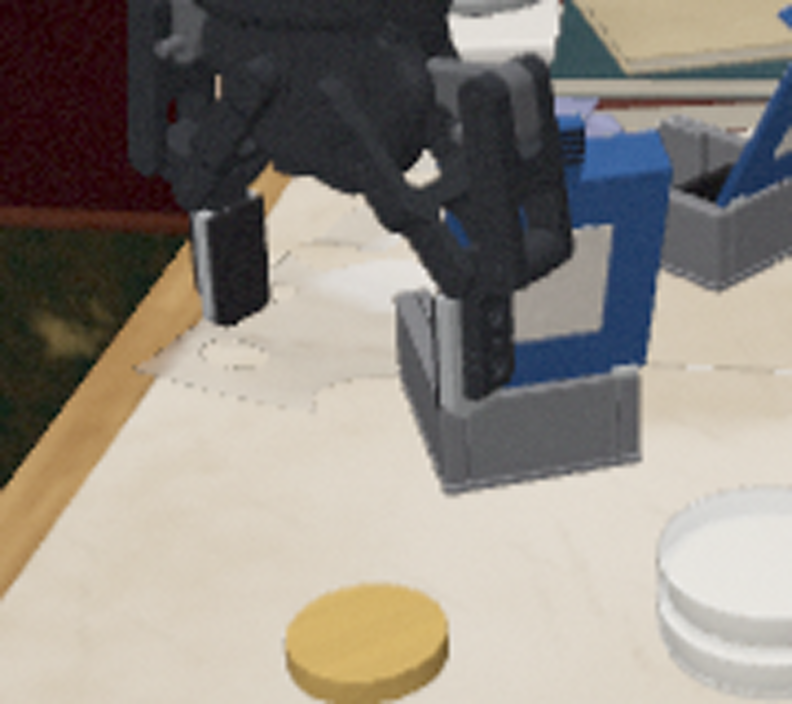

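Emit:
send_rows:
  jaw: [100,100,100,100,100,100,100]
  travel:
    - [0.4,0,20]
    - [0.4,0,45]
    - [0.4,0,70]
    - [0.4,0,85]
    - [0.4,0,91]
    - [0.4,0,91]
    - [0.4,0,91]
  yaw: [0,0,0,0,0,0,0]

```text
clock: 23.73
ee_pos: [0.3963, -0.5718, -0.0005]
orientation: [[0.69, 0.724, 0.0], [0.724, -0.69, -0.0], [-0.0, 0.0, -1.0]]
ft_force: [0.4, -1.2, -0.2]
grip_width: 0.0855
```

```bash
python3 - <<'E'
from mv import *
p,R,f,o=st()
print(p,f,o["ft_force"])
to([.3961,-.5717,-.0005])
snap("side","s19",(170,220,350,380),4.4)
E
```

```text
[ 0.3963 -0.5718 -0.0005] 46.355107714018565 [ 0.4234 -1.1588 -0.2082]
travel [-0.1 -0.2  0. ] yaw 0
```

View pics/s19.png

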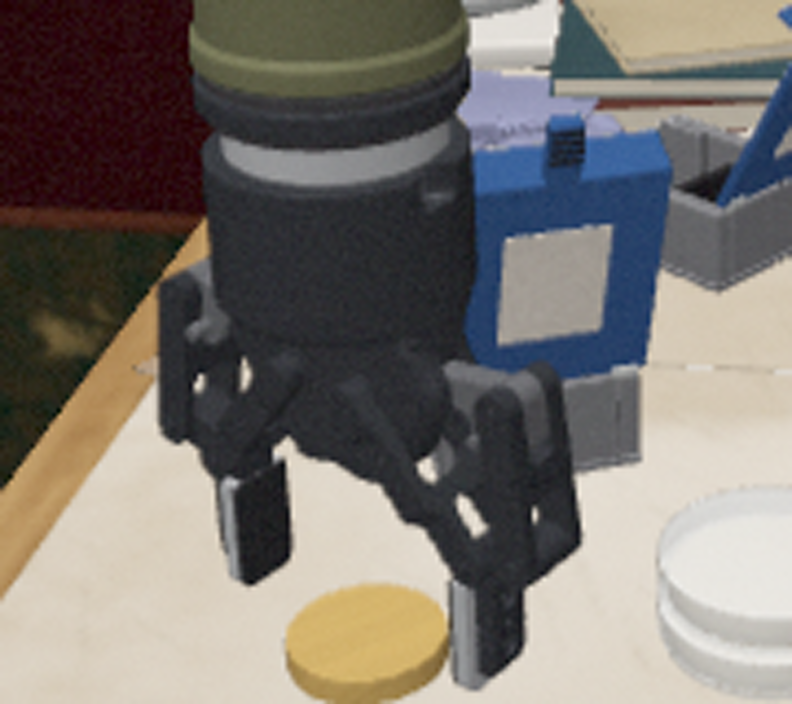

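Emit:
send_rows:
  jaw: [85,75,68,62,55,45,40,40]
  travel:
    - [0,0,0]
    - [0,0,0]
    - [0,0,0]
    - [0,0,0]
    - [0,0,0]
    - [0,0,0]
    - [0,0,0]
    - [0,0,0]
  yaw: [0,0,0,0,0,0,0,0]
  squeeze: 30

```text
clock: 24.45
ee_pos: [0.3962, -0.5717, 0.0003]
orientation: [[0.69, 0.724, 0.0], [0.724, -0.69, -0.001], [-0.0, 0.001, -1.0]]
ft_force: [0.0, 0.7, 6.2]
grip_width: 0.0482
```

```bash
python3 - <<'E'
from mv import *
p,R,f,o=st()
print(p,f,o["ft_force"],o["grip_width"])
snap("side","s20",(190,280,330,390),5.5)
E
```

```text
[ 0.3962 -0.5717  0.0003] 46.393255190894635 [0.0409 0.7444 6.165 ] 0.048169831393905585
```

View pics/s20.png

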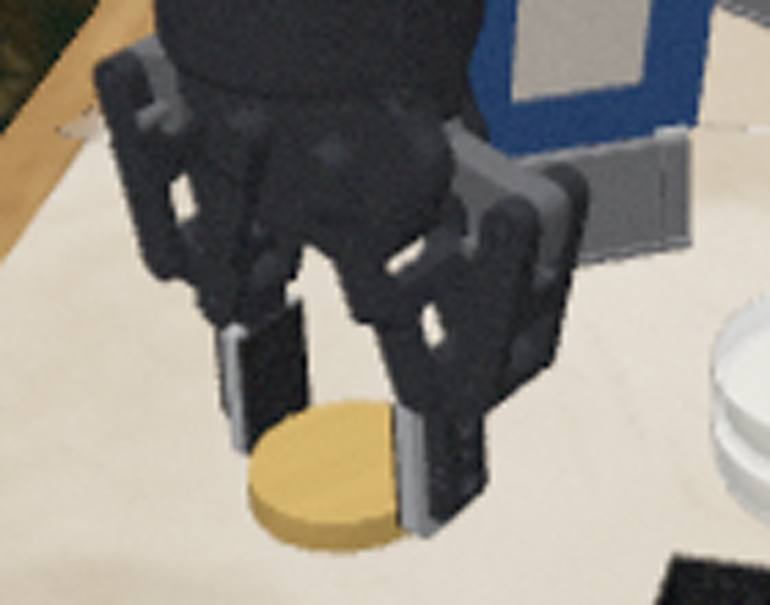

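The grip holds, but the tips sit about 3 mm off the table, too low for the pan rim. I'll re-grip 3 mm higher while the disc is still on the worktop.

Emit:
send_rows:
  jaw: [68,68,68,68,62,57,52,45,40,40]
  travel:
    - [0,0,0]
    - [0,0,0]
    - [0,0,-3]
    - [0,0,-3]
    - [0,0,-3]
    - [0,0,-3]
    - [0,0,-3]
    - [0,0,-3]
    - [0,0,-3]
    - [0,0,-3]
  yaw: [0,0,0,0,0,0,0,0,0,0]
  squeeze: 30

```text
clock: 25.33
ee_pos: [0.3962, -0.5715, 0.0026]
orientation: [[0.69, 0.724, 0.0], [0.724, -0.69, -0.0], [-0.0, 0.001, -1.0]]
ft_force: [-0.3, 1.5, 4.3]
grip_width: 0.0483
```

Emit:
send_rows:
  jaw: [40,40,40,40,40,40]
  travel:
    - [0,0,-5]
    - [0,0,-15]
    - [0,0,-30]
    - [0,0,-50]
    - [0,0,-70]
    - [0,0,-70]
  yaw: [0,0,0,0,0,0]

```text
clock: 25.83
ee_pos: [0.3977, -0.574, 0.0768]
orientation: [[0.69, 0.724, 0.004], [0.724, -0.69, -0.007], [-0.002, 0.007, -1.0]]
ft_force: [0.5, -0.6, -0.8]
grip_width: 0.0475
```

```bash
python3 - <<'E'
from mv import *
p,R,f,o=st()
print(p,f,o["ft_force"],o["grip_width"])
snap("side","s21",(190,220,330,330),5.5)
for y in(-25,25):
  for z in(0,4,8,12): print(y,z,((proj("side",p+R@np.array([-11,y,-z])/1e3)[0]-[190,220]+.5)*5.5).round())
print("disc bot front",[((proj("side",p+np.array([0,-.025*.0,z/1e3]))[0]-[190,220]+.5)*5.5).round() for z in(-6,0,10)])
E
```

```text
[ 0.3977 -0.574   0.0768] 46.4005643652163 [ 0.4655 -0.5833 -0.7784] 0.04751285176897124
-25 0 [227. 544.]
-25 4 [226. 530.]
-25 8 [224. 515.]
-25 12 [223. 500.]
25 0 [385. 608.]
25 4 [384. 592.]
25 8 [383. 577.]
25 12 [382. 562.]
disc bot front [array([338., 577.]), array([337., 555.]), array([334., 518.])]
```

View pics/s21.png

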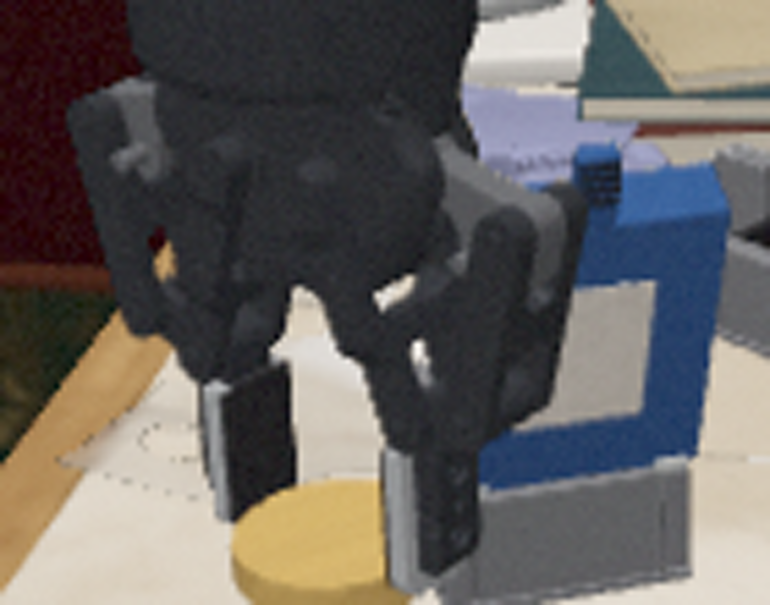

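```bash
python3 - <<'E'
from mv import *
im=cv2.imread("pics/top0.png")
sub=cv2.resize(im[240:310,195:270],None,fx=8,fy=8,interpolation=cv2.INTER_CUBIC)
g=cv2.medianBlur(cv2.cvtColor(sub,cv2.COLOR_BGR2GRAY),9)
c=cv2.HoughCircles(g,cv2.HOUGH_GRADIENT,1.5,200,param1=80,param2=25,minRadius=120,maxRadius=190)
print(c)
for (x,y,r) in c[0][:2]:
    uv=(np.array([x,y])+.5)/8-.5+[195,240]
    print(uv,ray("top",uv,.040),"R",np.linalg.norm(ray("top",uv+[r/8,0],.04)-ray("top",uv,.04)))
    cv2.circle(sub,(int(x),int(y)),int(r),(0,0,255),1)
cv2.imwrite("pics/pan.png",sub)
im2=cv2.imread("pics/side0.png")
for z in(.03,.05,.06): print(z,"book corner top",ray("side",[[220+170/3,180+165/3]],z), ray("top",[[292,255],[204,245]],z))
E
```

```text
NoneTraceback (most recent call last):
  File "<stdin>", line 7, in <module>
TypeError: 'NoneType' object is not subscriptable
```

```bash
python3 - <<'E'
from mv import *
im=cv2.imread("pics/top0.png")
sub=im[240:310,195:270].astype(int)
g=cv2.cvtColor(sub.astype(np.uint8),cv2.COLOR_BGR2GRAY)
m=((g>60)&(g<150)&((sub.max(2)-sub.min(2))<25)).astype(np.uint8)
m=cv2.morphologyEx(m,cv2.MORPH_OPEN,np.ones((5,5)))
n,L,s,c=cv2.connectedComponentsWithStats(m);j=1+np.argmax(s[1:,4]);print(s[j],c[j])
cs,_=cv2.findContours((L==j).astype(np.uint8),cv2.RETR_EXTERNAL,cv2.CHAIN_APPROX_NONE)
cc=max(cs,key=cv2.contourArea);(x,y),r=cv2.minEnclosingCircle(cc);e=cv2.fitEllipse(cc);print(x,y,r,e)
o=cv2.resize(sub.astype(np.uint8),None,fx=8,fy=8,interpolation=cv2.INTER_CUBIC)
cv2.ellipse(o,(((e[0][0]+.5)*8,(e[0][1]+.5)*8),(e[1][0]*8,e[1][1]*8),e[2]),(0,0,255),1)
cv2.imwrite("pics/pan.png",o)
uv=np.array(e[0])+[195,240];print(ray("top",uv,.042))
for z in(.03,.05,.06): print(z,"book", ray("side",[[220+170/3,180+165/3]],z)[0], ray("top",[[292,255],[204,245]],z))
E
```

```text
[  14   12   43   45 1477] [34.9492 34.5403]
35.120689392089844 34.0 23.3685302734375 ((34.92129135131836, 34.516536712646484), (41.83305358886719, 43.684425354003906), 19.86223793029785)
[[ 0.4661 -0.0341  0.042 ]]
0.03 book [ 0.457 -0.146  0.03 ] [[ 0.5081 -0.1713  0.03  ]
 [ 0.5335  0.0262  0.03  ]]
0.05 book [ 0.4544 -0.1984  0.05  ] [[ 0.5069 -0.1723  0.05  ]
 [ 0.5319  0.0219  0.05  ]]
0.06 book [ 0.4531 -0.2247  0.06  ] [[ 0.5064 -0.1728  0.06  ]
 [ 0.5311  0.0197  0.06  ]]
```

View pics/pan.png

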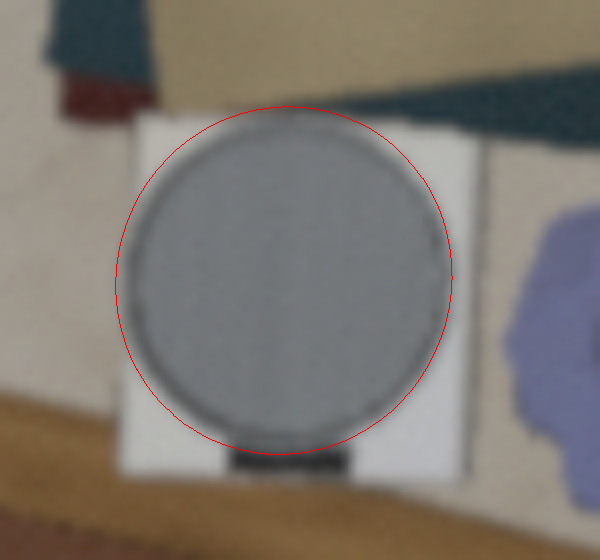

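```bash
python3 - <<'E'
from mv import *
p,R,f,o=st()
print(p,o["ft_force"],o["grip_width"])
to([.466,-.034,.2],180)
to([.43,-.30,.2],180)
E
```

```text
[ 0.3972 -0.5732  0.0749] [-0.5874 -0.4485 -1.1548] 0.04778082490669086
travel [ 437.7 -321.3 -127.5] yaw -133.6
travel [ 220.3 -163.9 -126.3] yaw -133.6
```

Emit:
send_rows:
  jaw: [40,40,40,40,40,40,40,40,40,40,40,40]
  travel:
    - [0,0,-20]
    - [0,0,-50]
    - [0,0,-80]
    - [5,-4,-110]
    - [20,-15,-125]
    - [45,-33,-126]
    - [75,-55,-126]
    - [105,-78,-126]
    - [135,-100,-126]
    - [165,-122,-126]
    - [195,-145,-126]
    - [220,-164,-126]
  yaw: [0,0,0,-5,-11,-18,-25,-32,-39,-46,-53,-60]

```text
clock: 26.88
ee_pos: [0.4278, -0.2956, 0.1966]
orientation: [[-0.288, 0.958, -0.002], [0.958, 0.288, 0.003], [0.004, -0.002, -1.0]]
ft_force: [0.2, 0.9, -2.1]
grip_width: 0.0475
```

```bash
python3 - <<'E'
from mv import *
p,R,f,o=st()
print(p,f,o["ft_force"],o["grip_width"])
to([.466,-.034,.2],180)
E
```

```text
[ 0.4278 -0.2956  0.1966] 106.74845509930901 [ 0.1933  0.9111 -2.1231] 0.04750043844315438
travel [239.5 111.9  -2.7] yaw -73.3
```

Emit:
send_rows:
  jaw: [40,40,40,40,40,40,40,40,40,40,40,40]
  travel:
    - [25,12,0]
    - [52,24,0]
    - [80,37,0]
    - [108,50,0]
    - [136,63,0]
    - [164,76,0]
    - [192,90,0]
    - [216,101,0]
    - [232,109,0]
    - [239,112,0]
    - [239,112,0]
    - [239,112,0]
  yaw: [-7,-14,-21,-28,-35,-42,-49,-56,-63,-70,-73.3,-73.3]

```text
clock: 27.88
ee_pos: [0.468, -0.0371, 0.1969]
orientation: [[-1.0, 0.002, -0.003], [0.002, 1.0, 0.0], [0.003, 0.0, -1.0]]
ft_force: [0.2, -0.2, -1.9]
grip_width: 0.048
```

Emit:
send_rows:
  jaw: [40,40]
  travel:
    - [0,0,0]
    - [0,0,0]
  yaw: [0,0]

```text
clock: 28.05
ee_pos: [0.4685, -0.0382, 0.1975]
orientation: [[-1.0, 0.007, -0.001], [0.007, 1.0, 0.0], [0.001, 0.0, -1.0]]
ft_force: [0.2, 0.8, -1.1]
grip_width: 0.048
```

```bash
python3 - <<'E'
from mv import *
p,R,f,o=st()
print(p,f,o["ft_force"],o["grip_width"])
to([.466,-.034,.09],180)
snap("side","s22",(230,110,380,240),5.3)
E
```

```text
[ 0.4685 -0.0382  0.1975] 179.5820860438997 [ 0.2372  0.8049 -1.0659] 0.0480183093522858
travel [  2.4   4.2 107.5] yaw -0.4
```

View pics/s22.png

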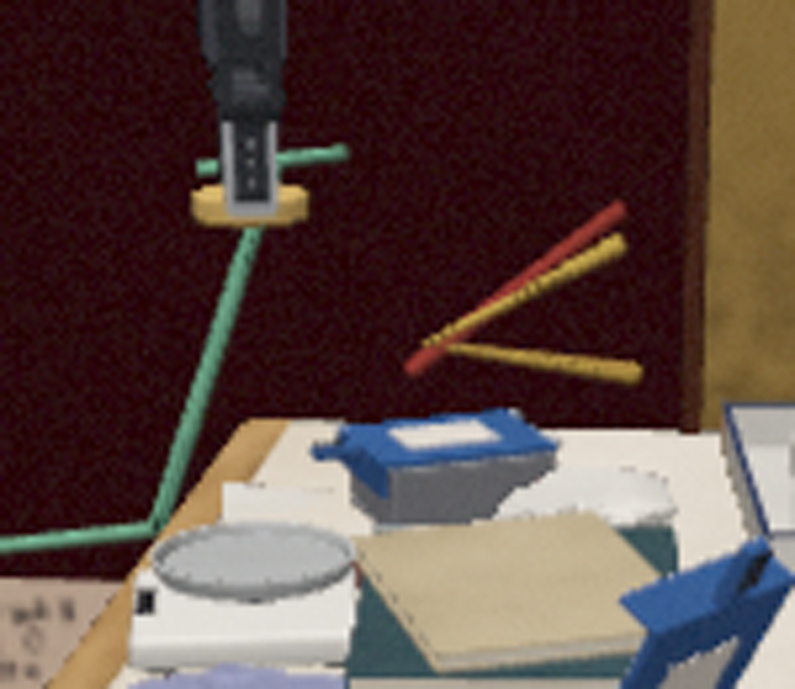

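```bash
python3 - <<'E'
from mv import *
print(ray("side",[[277.8,215.2],[230+152/5.3,110+560/5.3],[230+355/5.3,110+560/5.3]],.041))
print(ray("top",[[230.5,274.75]],.041))
p,R,f,o=st()
print("disc centre now side", ray("side",[[230+250/5.3,110+206/5.3]],.2))
top=optics.camera("top");cv2.imwrite("pics/t22.png",cv2.resize(top[230:330,180:300,::-1],None,fx=6,fy=6))
E
```

```text
[[ 0.4668 -0.0431  0.041 ]
 [ 0.4217 -0.0391  0.041 ]
 [ 0.5115 -0.054   0.041 ]]
[[ 0.4656 -0.0352  0.041 ]]
disc centre now side [[ 0.471  -0.0496  0.2   ]]
```

View pics/t22.png

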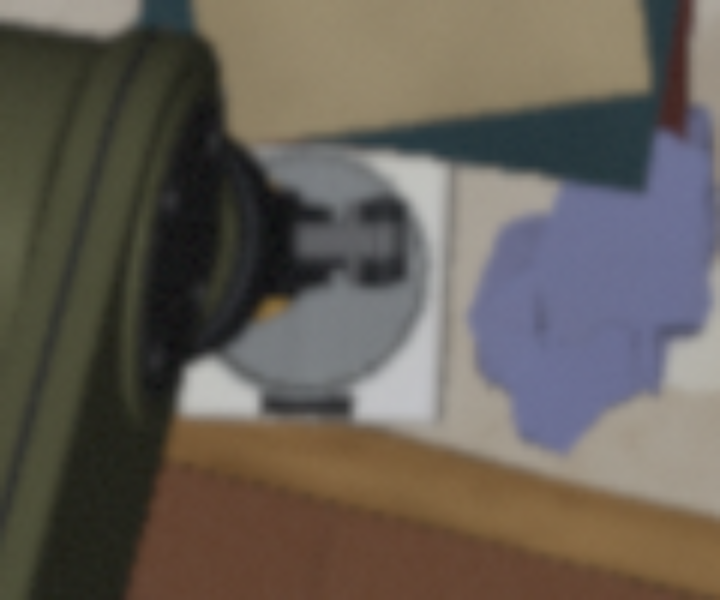

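Emit:
send_rows:
  jaw: [40,40,40,40,40,40,40,40,40]
  travel:
    - [2.5,2.2,20]
    - [2.5,2.2,50]
    - [2.5,2.2,80]
    - [2.5,2.2,110]
    - [2.5,2.2,130]
    - [2.5,2.2,142]
    - [2.5,2.2,150]
    - [2.5,2.2,150]
    - [2.5,2.2,150]
  yaw: [0,0,0,0,0,0,0,0,0]

```text
clock: 28.9
ee_pos: [0.4668, -0.0362, 0.0482]
orientation: [[-1.0, 0.006, -0.0], [0.006, 1.0, 0.0], [0.0, 0.0, -1.0]]
ft_force: [0.2, 0.1, -2.0]
grip_width: 0.0476
```

```bash
python3 - <<'E'
from mv import *
p,R,f,o=st()
print(p,f,o["ft_force"],o["grip_width"])
snap("side","s23",(230,160,330,240),8)
E
```

```text
[ 0.4668 -0.0362  0.0482] 179.65242357646525 [ 0.1943  0.1375 -1.9651] 0.047648046611184526
```

View pics/s23.png

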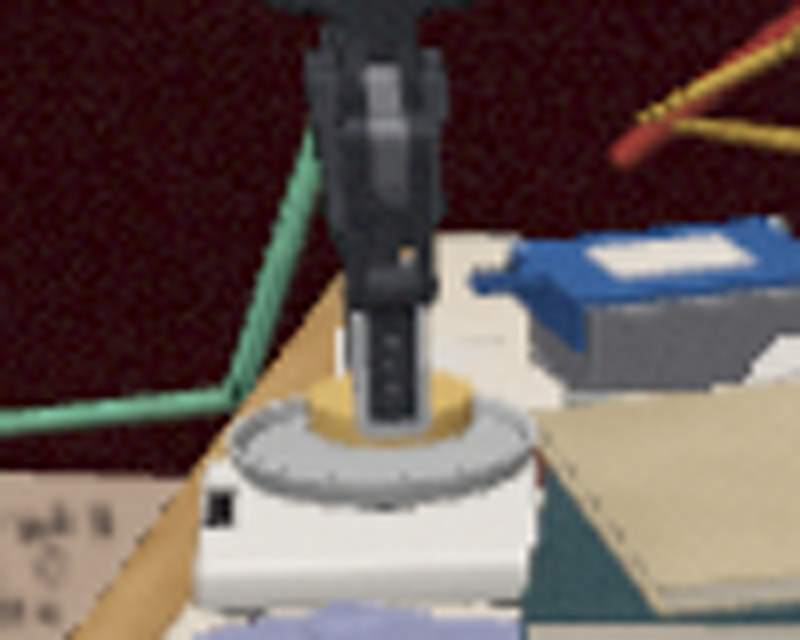

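Emit:
send_rows:
  jaw: [40,40,40,40,40,40,40]
  travel:
    - [0,0,2]
    - [0,0,4]
    - [0,0,5.5]
    - [0,0,7]
    - [0,0,8]
    - [0,0,8]
    - [0,0,8]
  yaw: [0,0,0,0,0,0,0]

```text
clock: 29.53
ee_pos: [0.4665, -0.0358, 0.0402]
orientation: [[-1.0, 0.005, -0.0], [0.005, 1.0, 0.0], [0.0, 0.0, -1.0]]
ft_force: [1.0, -0.5, -1.4]
grip_width: 0.0476
```

Emit:
send_rows:
  jaw: [40,40,40,40,40]
  travel:
    - [0,0,0.5]
    - [0,0,1]
    - [0,0,1.5]
    - [0,0,2]
    - [0,0,2]
  yaw: [0,0,0,0,0]

```text
clock: 29.95
ee_pos: [0.4666, -0.0359, 0.0382]
orientation: [[-1.0, 0.005, 0.0], [0.005, 1.0, 0.0], [-0.0, 0.0, -1.0]]
ft_force: [0.2, -0.8, -1.4]
grip_width: 0.0474
```

Emit:
send_rows:
  jaw: [40,40,40,40,40]
  travel:
    - [0,0,0.5]
    - [0,0,1]
    - [0,0,1.5]
    - [0,0,2]
    - [0,0,2]
  yaw: [0,0,0,0,0]

```text
clock: 30.37
ee_pos: [0.4666, -0.0359, 0.0362]
orientation: [[-1.0, 0.005, 0.0], [0.005, 1.0, 0.0], [-0.0, 0.0, -1.0]]
ft_force: [-0.4, 0.5, -0.5]
grip_width: 0.0481
```

Emit:
send_rows:
  jaw: [40,40,40,40]
  travel:
    - [0,0,0.5]
    - [0,0,1]
    - [0,0,1.3]
    - [0,0,1.3]
  yaw: [0,0,0,0]

```text
clock: 30.7
ee_pos: [0.4666, -0.0359, 0.0349]
orientation: [[-1.0, 0.005, 0.0], [0.005, 1.0, -0.0], [-0.0, -0.0, -1.0]]
ft_force: [-0.2, 0.8, -0.8]
grip_width: 0.0479
```

```bash
python3 - <<'E'
from mv import *
fs=[]
for i in range(3):
    snap("side","s24",(230,160,330,240),8); fs.append(bot.observe()["ft_force"][2])
print(st()[0],fs)
E
```

```text
[ 0.4666 -0.0359  0.0349] [np.float64(-0.43138490357214365), np.float64(-0.15600294967700984), np.float64(-0.5171532596031946)]
```

View pics/s24.png

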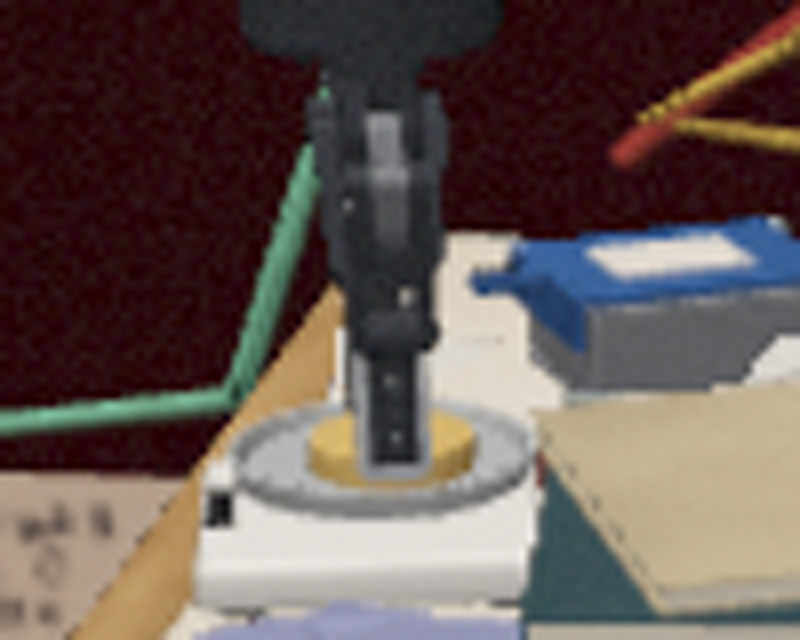

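The disc is seated on the pan with most of its weight carried. I'll lower slightly more and release slowly.

Emit:
send_rows:
  jaw: [40,40,57,58,59,60,61,62,62,62]
  travel:
    - [0,0,0.4]
    - [0,0,0.4]
    - [0,0,0.4]
    - [0,0,0.4]
    - [0,0,0.4]
    - [0,0,0.4]
    - [0,0,0.4]
    - [0,0,0.4]
    - [0,0,0.4]
    - [0,0,0.4]
  yaw: [0,0,0,0,0,0,0,0,0,0]
  squeeze: 20

```text
clock: 31.68
ee_pos: [0.4665, -0.0359, 0.0345]
orientation: [[-1.0, 0.005, 0.0], [0.005, 1.0, 0.0], [-0.0, 0.0, -1.0]]
ft_force: [0.8, -0.0, 0.1]
grip_width: 0.0529
```

```bash
python3 - <<'E'
from mv import *
p,R,f,o=st()
print(p,o["ft_force"],o["grip_width"])
snap("side","s25",(230,160,330,240),8)
E
```

```text
[ 0.4665 -0.0359  0.0345] [ 0.8185 -0.0099  0.1163] 0.05286379708710757
```

View pics/s25.png

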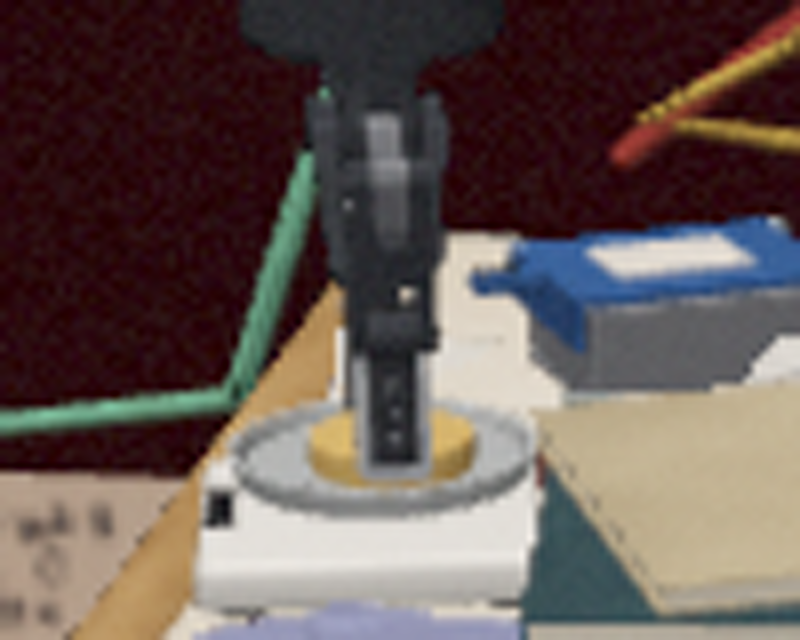

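Released: the width is 53 mm and the force about 0. Lifting straight up.

Emit:
send_rows:
  jaw: [62,62,62,62,62,62,62,62,62,62,62,62]
  travel:
    - [0,0,-1]
    - [0,0,-3]
    - [0,0,-6]
    - [0,0,-10]
    - [0,0,-16]
    - [0,0,-25]
    - [0,0,-40]
    - [0,0,-60]
    - [0,0,-85]
    - [0,0,-110]
    - [0,0,-140]
    - [0,0,-150]
  yaw: [0,0,0,0,0,0,0,0,0,0,0,0]

```text
clock: 32.73
ee_pos: [0.4687, -0.0362, 0.1893]
orientation: [[-1.0, 0.005, 0.007], [0.005, 1.0, -0.001], [-0.007, -0.001, -1.0]]
ft_force: [0.8, -0.3, -0.2]
grip_width: 0.0531
```

Emit:
send_rows:
  jaw: [62,62,62,62,62,62,62,62,62]
  travel:
    - [0,-25,0]
    - [0,-50,0]
    - [0,-80,0]
    - [0,-110,0]
    - [0,-140,0]
    - [0,-170,0]
    - [0,-190,0]
    - [0,-190,0]
    - [0,-190,0]
  yaw: [0,0,0,0,0,0,0,0,0]

```text
clock: 33.48
ee_pos: [0.4654, -0.2267, 0.1851]
orientation: [[-1.0, 0.008, 0.001], [0.008, 1.0, 0.0], [-0.001, 0.0, -1.0]]
ft_force: [-0.5, -0.2, 0.4]
grip_width: 0.0528
```

```bash
python3 - <<'E'
from mv import *
p,R,f,o=st()
print(p,o["ft_force"],o["grip_width"])
s=optics.camera("side")[:,:,::-1];cv2.imwrite("pics/s26.png",s)
snap("top","t26")
a=cv2.resize(cv2.imread("pics/s26.png")[180:240,240:320],None,fx=8,fy=8);b=cv2.resize(cv2.imread("pics/side0.png")[180:240,240:320],None,fx=8,fy=8)
cv2.imwrite("pics/cmp.png",cv2.resize(np.vstack([b,a]),None,fx=.6,fy=.6))
for l in["small_vial_mid","petri_dishes_mid","yellow_tape_mid"]: print(l,nets.spot_in("side",l)[:1],nets.spot_in("top",l)[:1])
E
```

```text
[ 0.4654 -0.2267  0.1851] [-0.529  -0.2406  0.3933] 0.05284335572648947
small_vial_mid [{'at': [0.5669, 0.1119, 0.0382], 'p': 0.34}] [{'at': [0.6706, -0.3133, 0.0513], 'p': 0.69}]
petri_dishes_mid [{'at': [0.517, -0.6008, 0.0328], 'p': 0.6}] [{'at': [0.5176, -0.5752, 0.0327], 'p': 0.83}]
yellow_tape_mid [{'at': [0.6338, -0.4073, 0.0173], 'p': 0.6}] [{'at': [0.6303, -0.4269, 0.0206], 'p': 0.98}]
```

View pics/cmp.png

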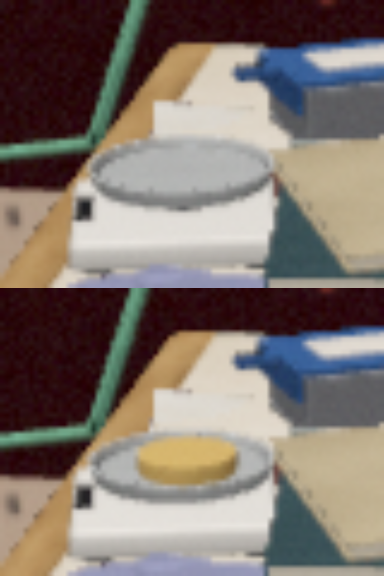

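View pics/t26.png

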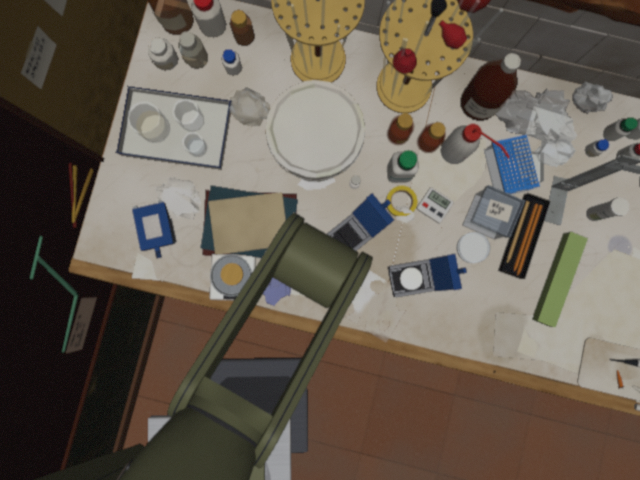

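```bash
python3 - <<'E'
from plant import bot
print(bot.observe()["clock"]); print(bot.close_job())
E
```

```text
33.8833
the job is handed in; nothing more can be done
None
```

The brass disc is lying flat near the middle of the balance pan, and the job is handed in at about 33.9 s of the 72 s allowed.

**What I did:**
1. I opened lid C, which held a white blank, then lid B, which held the brass disc. Lid A was not opened.
2. I tipped the disc in box B, pinched it fore and aft, and lifted it out.
3. I laid it down on a clear patch of worktop and re-gripped it flat across its rim.
4. I lowered it onto the pan until the pan carried most of its weight, then opened the fingers slowly and withdrew.

**Last checks:**
- **Disc and pan:** the pictures show the disc flat and the pan a few mm lower than when empty. Every force reading during the placing was under 3 N.
- **Robot:** it touches nothing and stands about 19 cm to one side.
- **Bystanders:** the tape, petri dishes and vial are where they were in the top view. In the final side view the network missed the vial, reporting a low-confidence false hit at box A.

**Did not go quite to plan:**
- The gripper nudged lid B open slightly further, from about 1.95 to a little over 2.0 rad.
- I had to turn the jaws again before picking the disc off the worktop, because my first approach would have come too close to lid C.

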